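Bait and set the mousetrap for the night

TASK

Bait and set the mousetrap: gather all the yellow cheese chunks from the chopping board onto the blue tray, then hold the tray with its open lip over the trap's white bait box and tip it so that every chunk slides in, and lay the empty tray flat on the chopping board. Once the trap is baited, draw its sprung steel bow back towards the red catch, hook it under the catch and leave it set, without ever letting the bow snap forward. Leave the mill, the mug and the candle alone.

Things in the scene. Friction and masses are not known exactly. Their poses are not given: they have to be found in the camera images.
- trap: mousetrap, fixed to the worktop: flat wooden base 290 x 124 x 12 mm (x from -112 to +178 mm). Origin on the worktop below the bow's hinge axle; z up, +x towards the white bait box, -x towards the red catch (the side nearest the robot). The axle runs along y, 22 mm above the worktop, between brackets at y = +-55 mm.
- bait_box (a point): centre of the inner floor of the open white bait box at the trap's +x end, 12 mm above the worktop; inside 84 mm along trap x, 96 mm along trap y; walls 3 mm thick, rim 42 mm above this point. Axes as the trap's.
- bow (a joint): hinge of the U-shaped steel bow, rad; its crossbar (10 mm thick, 96 mm wide, parallel to trap y) is 70 mm from the axle, at an elevation from trap +x of 50 degrees + value. 0: stop, as found. Grows as it is drawn up, over and down to the catch; stop at 2.02. A spring pulls it to 0: 5 N at the bar at 0, 9 N at the catch. It hangs at about 1.91 when hooked.
- bow_grip (a point): middle of the black-sleeved part of the crossbar where it is gripped (sleeve 11 mm thick, 40 mm long along trap y, centred here, at trap y = -16 mm); it moves with the bow, on a 70 mm arc about the axle. At the catch it is 46 mm above the worktop, and the base under it is 12 mm thick. The axes of this point turn with the bow.
- catch (a joint): hinge of the red catch, rad: 0 upright, grows to 0.6 as its nose is pushed towards trap -x. A spring of about 0.7 N at the nose returns it. The descending crossbar pushes its sloping front aside from bow 1.65 on; from about bow 1.95 it springs back over the bar. Easing the bow forward then hangs it on the catch. 2 to 3 N on the nose would release it.
- catch_nose (a point): tip of the catch's nose, at trap (-60, +26, 53) mm; the catch is 13 mm wide along trap y and stands up to 75 mm above the worktop; the sleeved part of the bow passes beside it.
- tray: blue tray, 0.15 kg, slippery. Origin under the centre of the pan, z up, +x towards the open lip. Pan 155 x 74 mm (x from -65 to +90 mm), floor 3 mm thick, walls on both sides and at the rear to 15 mm height, 3 mm thick, none at the lip. Chunks begin to slide at 11 to 17 degrees of tilt.
- tray_grip (a point): grip point on the upright black handle plate behind the pan, at tray (-97, 0, 30) mm; the plate is 8 mm thick along tray x, 40 mm wide along tray y, 46 mm high, with 28 mm free between it and the rear wall (over a web 5 mm high).
- tray_lip (a point): middle of the tray's open lip edge, upper face of the floor, at tray (+90, 0, 3) mm.
- chopping_board: wooden board, fixed, 230 (x) x 330 (y) x 16 mm; origin at the centre of its underside.
- cheese_1: yellow cheese chunk 26 (x) x 18 (y) x 16 mm, 12 g, origin at the centre of its underside; 4 to 6 chunks are present (None when absent).
- cheese_2: yellow cheese chunk 26 (x) x 18 (y) x 16 mm, 12 g, origin at the centre of its underside; 4 to 6 chunks are present (None when absent).
- cheese_3: yellow cheese chunk 26 (x) x 18 (y) x 16 mm, 12 g, origin at the centre of its underside; 4 to 6 chunks are present (None when absent).
- cheese_4: yellow cheese chunk 26 (x) x 18 (y) x 16 mm, 12 g, origin at the centre of its underside; 4 to 6 chunks are present (None when absent).
- cheese_5: yellow cheese chunk 26 (x) x 18 (y) x 16 mm, 12 g, origin at the centre of its underside; 4 to 6 chunks are present (None when absent).
- cheese_6: yellow cheese chunk 26 (x) x 18 (y) x 16 mm, 12 g, origin at the centre of its underside; 4 to 6 chunks are present (None when absent).
- mill: grey pepper mill, 44 mm across, 90 mm high, bystander; origin centre of underside.
- mug: small striped mug, 60 x 83 x 49 mm, bystander; origin centre of underside.
- candle: tea light, 38 mm across, 15 mm high, bystander; origin centre of underside.

How it is judged:
By the outcome, as a careful person would: the job done as asked, in the order asked, and still so for the second after the job is handed in, with the robot touching nothing.
Of cheese_1, cheese_2, cheese_3, cheese_4, cheese_5, cheese_6 only 4 to 6 are there at a start; the rules pass over those that are not, and their reading is None.
At some moment in a run one of cheese_1, cheese_2, cheese_3, cheese_4, cheese_5, cheese_6 may be knocked a few centimetres aside while the robot is not near it.
It also fails if it takes over 210 s, if anything falls off the work surface, if the arm or the gripper's body presses on something with over 40 N, if the wrist force passes 120 N, or if a joint passes its speed limit or range.

ROBOT

A 6-joint arm with a two-finger parallel gripper is mounted at the origin on a cart in front of the work surface, level with it; the furniture and walls round the work are solid. World frame = base frame: x ahead of the robot, y to its left, z up, the work surface at z = 0. Lengths are in mm, angles in rad, forces in N, time in s.
With the tool pointing down it reaches from about 350 to 875 mm from the base axis. Payload 4.2 kg.
Tool frame: the origin (TCP) lies at the very end of the fingers, on their centre line; the grasp point (between the pads) lies arm.hold_point_z behind it (arm.hold_point_z is the distance from the TCP to the grasp point, in mm); y points along the fingers, x is the direction in which the jaws open and shut, and the axes are right-handed (so a half turn about y gives the same grasp; the last joint's range is limited). The gripper opens to 85 mm and grips with 20 to 120 N. Pads are 22 mm wide; open, the fingers measure 114 mm over their backs; the gripper's body (76 mm by 85 mm) begins 54 mm behind the grasp point. The pads swing forward as they close: fully open they stand 13 mm farther back than shut.
Start: joints at [1.516, 0.385, 0.008, 0, -1.194, -0.259], TCP at [192.89, 594.469, 231.312] pointing down, gripper open.
Joint ranges: [-3.14, 3.14], [-1.21, 2.06], [-1.07, 1.41], [-3.16, 2.05], [-2.99, -0.16], [-3.1, 3.1]. Speed limits (rad/s): [2.79, 2.79, 3.14, 3.14, 3.14, 3.14].

INTERFACE

Orientations are given as a unit quaternion [x, y, z, w].
In Python, from bench import arm gives the robot as it stands.
- The arm moves only by the shell command python3 -m creep 'ROWS'. ROWS is JSON, a list of rows, each a list of 3 entries, a list of its own where there are three numbers: the shift along the world's x, y, z in mm, then the turn, a rotation vector about the world's x, y, z in rad, then the gripper command: -1 is shut, 1 is fully open, values between are in proportion. In form: [[[dx, dy, dz], [wx, wy, wz], jaw], ...]. A call has 1 to 12 rows; each row is the pose to reach, as a shift and turn from the pose commanded when the call began; what a row does not reach only later rows make up. A row lasts 1/12 s, in which the tool goes at most 41.7 mm and 7.16 degrees, less where a joint would pass 70% of its speed; a pose out of reach is approached as far as the arm can. A call with a gripper value outside its range is refused whole. The fingers move at their own pace and stop on an object; the grip force is fixed at half the most. Time passes only in rows, so rows that repeat a pose let the fingers close. It gives the time, the measured TCP pose, the force and the opening at its end, in the units of the state.
- arm.read_state(): the state, without advancing time (a new reading comes with each control period).
- arm.get_image(name): name is "scene" or "top" or "wrist"; returns (picture, depth): 480x640x3 uint8, red, green, blue; 480x640 float32, mm along the optical axis (not along the pixel's ray), 0 where there is no reading.
- arm.camera_params(name): a dict with "camera_matrix" (3x3 intrinsics, pixels), "extrinsics" (4x4, takes a point from world to camera coordinates); the wrist camera has in their place "T_tool_cam" (4x4, takes a point from camera to tool coordinates, whose origin is the TCP and whose axes are the tool frame's). Camera axes: x right, y down, z forward; pixel columns grow to the right and rows downward; lengths in mm; the calibration is good to about 2 mm. A picture is of the moment at which its call begins: read the wrist's pose just before it. camera_params takes no time and is no camera call.
- arm.job_done(): hands the job in, once; it reports no verdict.
The state is a dict: "clock": time; "joints": joint angles; "joint_vel": joint speeds; "joint_efforts": joint torques, N m; "position": TCP position; "ee_rot": TCP orientation; "contact_force": force on the tool from outside, world axes, zero at the start; "wrist_torque": the same for the moment, N m; "gripper_width": finger opening in mm.
Only numpy, scipy, OpenCV 4.12 (cv2) and the standard library are available. Lean on these libraries where they do the work, as an engineer would, in place of code of your own. Each camera call takes 0.05 s, during which the arm holds its last target.

## Working session

There is one attempt and no reset: what is moved stays moved. The work goes in short steps, Python scripts to look and compute and a shell command to move; the robot and the scene stay as the last step left them, time stands still between calls to the robot, and variables do not carry over. Pictures are saved under pics/ and viewed, and the job is handed in when it is done.

```bash
ls; mkdir -p pics; python3 - <<'E'
from bench import arm
import cv2
print(arm.read_state()); print(arm.hold_point_z)
for n in("scene","top","wrist"):
    im,d=arm.get_image(n); cv2.imwrite(f"pics/{n}0.png",im[:,:,::-1]); p=arm.camera_params(n)
    print(n,{k:v for k,v in p.items()})
E
```

```text
pics
{'clock': 0.0, 'joints': array([ 1.51562564e+00,  3.85546224e-01,  6.59717830e-03, -5.45437547e-04,
       -1.19401013e+00, -2.58609866e-01]), 'joint_vel': array([ 1.73548857e-05,  1.71374366e-04, -5.60250659e-04,  3.60812300e-04,
       -8.41286381e-04, -5.28047245e-04]), 'joint_efforts': array([ 2.83327086e-05, -3.92292309e+01,  1.88400793e+01,  4.18634802e+00,
       -4.57404123e-03,  1.36331991e-06]), 'position': array([192.69232141, 593.9162216 , 230.20973326]), 'ee_rot': array([ 0.41629941, -0.57154456,  0.57250377, -0.41505548]), 'contact_force': array([-0.11762916, -0.4632605 ,  0.66770761]), 'wrist_torque': array([-0.03072061,  0.05183545,  0.0285683 ]), 'gripper_width': 85.53210768886623}
18.700000000000003
scene {'camera_matrix': array([[460.25494965,   0.        , 321.06583413],
       [  0.        , 460.25494965, 237.59433812],
       [  0.        ,   0.        ,   1.        ]]), 'extrinsics': array([[ 8.45538922e-01, -5.33907256e-01,  2.64072908e-03,
        -4.61869110e+02],
       [-2.22709344e-01, -3.57187140e-01, -9.07093102e-01,
         2.03195006e+02],
     
[... 534 characters left out ...]
 [ 2.22498668e-01, -1.75023559e-02, -9.74775877e-01,
         1.12221733e+03],
       [ 0.00000000e+00,  0.00000000e+00,  0.00000000e+00,
         1.00000000e+00]])}
wrist {'camera_matrix': array([[429.45109794,   0.        , 321.40152885],
       [  0.        , 429.45109794, 242.21769986],
       [  0.        ,   0.        ,   1.        ]]), 'T_tool_cam': array([[ 9.99999197e-01, -7.18375013e-04,  1.04390987e-03,
         2.77624073e-01],
       [-1.21866502e-03, -3.19361878e-01,  9.47632052e-01,
        -1.43006422e+02],
       [-3.47370171e-04, -9.47632563e-01, -3.19362497e-01,
         8.23338995e+01],
       [ 0.00000000e+00,  0.00000000e+00,  0.00000000e+00,
         1.00000000e+00]])}
```

View pics/top0.png

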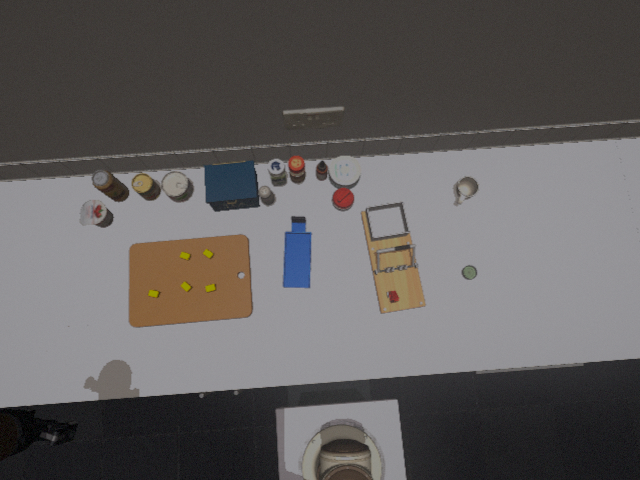

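View pics/scene0.png

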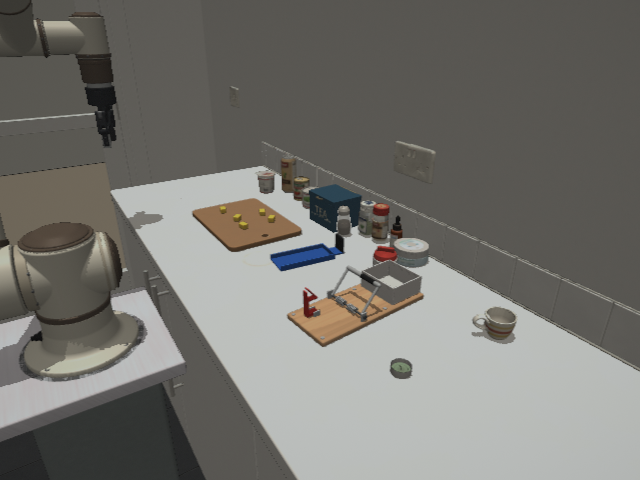

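View pics/wrist0.png

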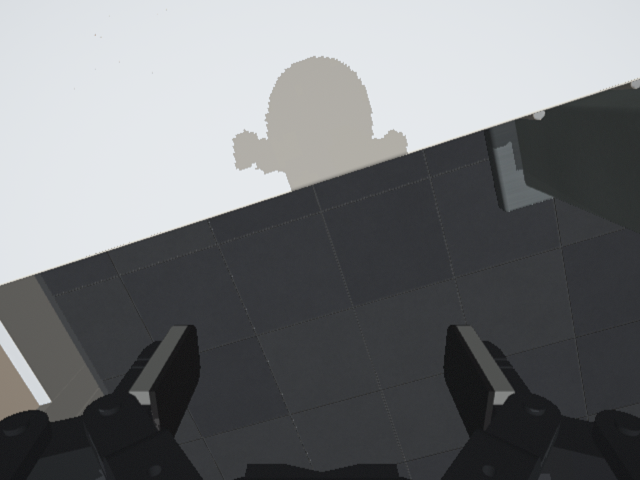

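```bash
cat > h.py <<'E'
from bench import arm
import numpy as np, cv2
from scipy.spatial.transform import Rotation as R
def cam(n,st=None):
    p=arm.camera_params(n); K=p["camera_matrix"]
    if n=="wrist":
        T=np.eye(4); T[:3,:3]=R.from_quat(st["ee_rot"]).as_matrix(); T[:3,3]=st["position"]
        M=T@p["T_tool_cam"]
    else: M=np.linalg.inv(p["extrinsics"])
    return K,M
def shot(n,name=None):
    st=arm.read_state(); im,d=arm.get_image(n)
    if name: cv2.imwrite(f"pics/{name}.png",im[:,:,::-1])
    return im,d,cam(n,st)
def ray(px,KM,z):
    K,M=KM; r=M[:3,:3]@np.linalg.solve(K,[px[0],px[1],1.]); o=M[:3,3]
    return o+r*(z-o[2])/r[2]
def proj(P,KM):
    K,M=KM; c=np.linalg.inv(M)@np.append(P,1); u=K@c[:3]; return u[:2]/u[2]
def cloud(d,KM):
    K,M=KM; v,u=np.indices(d.shape); X=np.stack([(u-K[0,2])/K[0,0]*d,(v-K[1,2])/K[1,1]*d,d],-1)
    return X@M[:3,:3].T+M[:3,3]
def mask(im,c):
    h=cv2.cvtColor(im,cv2.COLOR_RGB2HSV)
    lo,hi={"yellow":((26,170,110),(35,255,255)),"blue":((108,150,60),(125,255,255)),"board":((8,100,90),(22,220,255)),"red":((0,180,70),(6,255,255))}[c]
    m=cv2.inRange(h,lo,hi)
    if c=="red": m|=cv2.inRange(h,(174,180,70),(180,255,255))
    return m
def blobs(m,amin):
    cs,_=cv2.findContours(m,cv2.RETR_EXTERNAL,cv2.CHAIN_APPROX_NONE)
    return [c for c in cs if cv2.contourArea(c)>=amin]
def rect(c,KM,z):
    P=np.array([ray(p,KM,z)[:2] for p in c[:,0].astype(float)],np.float32)
    (x,y),(w,h),a=cv2.minAreaRect(P)
    if w<h: w,h,a=h,w,a+90
    return x,y,w,h,(a+90)%180-90
E
python3 - <<'E'
from h import *
for n in("top","scene"):
    im=cv2.imread(f"pics/{n}0.png")[:,:,::-1].copy(); KM=cam(n)
    for c,a,z in(("yellow",8,32),("yellow",8,24),("blue",200,3),("board",1000,16),("red",5,60)):
        for b in blobs(mask(im,c),a): print(n,c,z,b[:,0].mean(0).round(),np.round(rect(b,KM,z),1),cv2.contourArea(b))
E
python3 - <<'E'
import cv2
im=cv2.imread("pics/top0.png")
cv2.imwrite("pics/t1.png",cv2.resize(im[180:330,270:480],None,fx=3.8,fy=3.8,interpolation=2))
E
```

```text
top yellow 32 [153. 293.] [467.5 465.   24.4  15.6  67.8] 42.0
top yellow 32 [210. 288.] [471.1 313.4  24.6  14.6 -75.5] 40.5
top yellow 32 [185. 286.] [479.5 379.   21.6  14.7  42.5] 42.5
top yellow 32 [184. 255.] [564.2 379.9  24.6  15.2  71.6] 38.5
top yellow 32 [208. 253.] [565.6 317.4  24.1  15.6  49.5] 40.5
top yellow 24 [153. 293.] [468.6 467.8  24.5  15.7  67.8] 42.0
top yellow 24 [210. 288.] [472.3 315.2  24.8  14.7 -75.5] 40.5
top yellow 24 [185. 286.] [480.7 381.2  21.7  14.8  42.5] 42.5
top yellow 24 [184. 255.] [566.  382.2  24.7  15.3  71.6] 38.5
top yellow 24 [208. 253.] [567.4 319.2  24.3  15.7  49.5] 40.5
top blue 3 [297. 261.] [534.9  76.5 147.9  69.5  -5.3] 1174.5
top board 16 [398. 291.] [ 431.1 -192.7  119.9  107.8  -85. ] 1247.0
top board 16 [189. 281.] [499.9 371.7 327.5 227.4 -89.1] 9732.0
scene blue 3 [306. 256.] [554.   82.6 187.4  91.2  -5.8] 938.0
scene board 16 [350. 313.] [ 515.  -196.7  287.3  124.7    5. ] 2200.5
scene board 16 [246. 222.] [498.6 368.9 326.2 227.2 -89.1] 2973.5
scene red 60 [308. 304.] [ 396.5 -196.2   86.5   24.3   59.7] 113.0
```

View pics/t1.png

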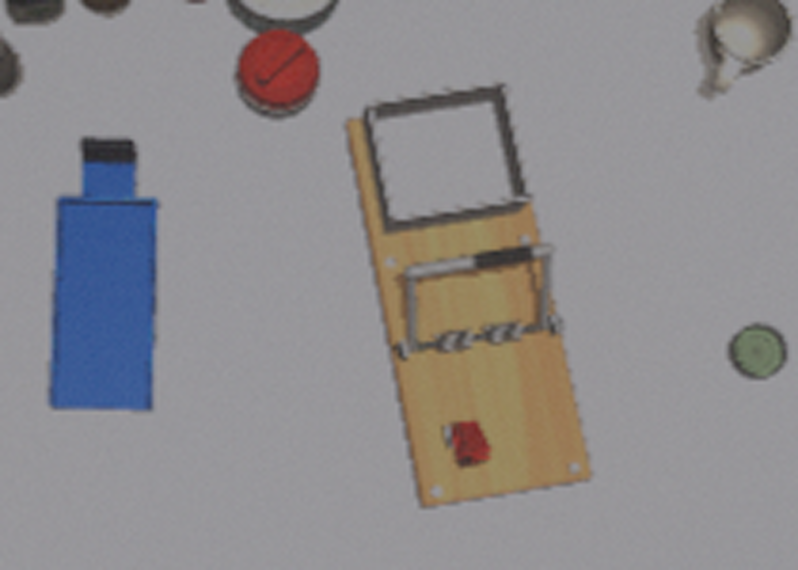

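```bash
python3 - <<'E'
from h import *
st=arm.read_state(); m=R.from_quat(st["ee_rot"]).as_matrix(); print(m.round(3)); print(st['clock'])
# trap & box geometry from scene cam
for n in("top","scene"):
    im=cv2.imread(f"pics/{n}0.png")[:,:,::-1].copy(); KM=cam(n)
    t=5*np.pi/180; x=np.array([np.cos(t),np.sin(t),0]);y=np.array([-x[1],x[0],0]); o=np.array([515,-196.7,0])-33*x
    for p in [(-112,62,12),(-112,-62,12),(178,62,12),(178,-62,12),(45,-16,75.6),(-60,26,53)]: print(n,proj(o+p[0]*x+p[1]*y+[0,0,p[2]],KM).round(0))
# trap corners from contour at z=12
    b=max([b for b in blobs(mask(im,"board"),1000) if b[:,0,0].mean()>300],key=cv2.contourArea); print(np.round(rect(b,KM,12),1), o)
E
python3 - <<'E'
import cv2
im=cv2.imread("pics/scene0.png")
cv2.imwrite("pics/s1.png",cv2.resize(im[220:350,240:440],None,fx=4,fy=4,interpolation=2))
E
```

```text
[[-0.309 -0.     0.951]
 [-0.951 -0.002 -0.309]
 [ 0.002 -1.     0.   ]]
0.15
top [385. 315.]
top [430. 307.]
top [364. 213.]
top [407. 206.]
top [406. 249.]
top [397. 292.]
[ 431.5 -193.5  120.3  108.1  -85. ] [ 482.12557496 -199.57613951    0.        ]
scene [285. 316.]
scene [321. 347.]
scene [386. 275.]
scene [425. 297.]
scene [368. 282.]
scene [316. 299.]
[ 518.7 -191.8  289.4  125.6    5. ] [ 482.12557496 -199.57613951    0.        ]
```

View pics/s1.png

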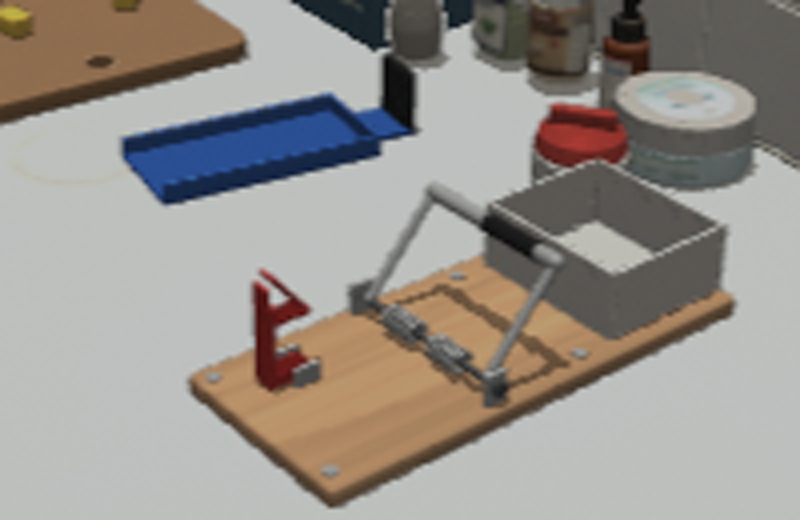

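```bash
python3 -m creep '[[[24,-22,2],[0,0,-0.12],1],[[48,-44,4],[0,0,-0.24],1],[[72,-66,6],[0,0,-0.36],1],[[96,-88,8],[0,0,-0.48],1],[[120,-110,10],[0,0,-0.6],1],[[144,-132,12],[0,0,-0.72],1],[[168,-154,14],[0,0,-0.84],1],[[192,-176,16],[0,0,-0.96],1],[[216,-198,18],[0,0,-1.08],1],[[240,-220,20],[0,0,-1.2],1],[[264,-242,20],[0,0,-1.32],1],[[287,-264,20],[0,0,-1.44],1]]'; python3 -m creep '[[[0,0,0],[0,0,-0.12],1],[[0,0,0],[0,0,-0.24],1],[[0,0,0],[0,0,-0.34],1],[[0,0,0],[0,0,-0.34],1],[[0,0,0],[0,0,-0.34],1]]'
cat > look.py <<'E'
import sys
from h import *
im,d,KM=shot("wrist",sys.argv[1])
st=arm.read_state(); m=R.from_quat(st["ee_rot"]).as_matrix(); print(st["clock"],st["position"].round(1),"yaw",np.degrees(np.arctan2(m[1,0],m[0,0])).round(1),"j",st["joints"].round(2))
C=cloud(d,KM)
for b in blobs(mask(im,"yellow"),60):
    mm=np.zeros(d.shape,np.uint8); cv2.drawContours(mm,[b],-1,1,-1)
    P=C[(mm>0)&(d>0)]; zt=np.percentile(P[:,2],90)
    T=P[P[:,2]>zt-4][:,:2].astype(np.float32)
    (x,y),(w,h),a=cv2.minAreaRect(T)
    if w<h: w,h,a=h,w,a+90
    print("px",b[:,0].mean(0).round(),"ztop",zt.round(1),"xy",round(x,1),round(y,1),"size",round(w,1),round(h,1),"long",round(a%180,1))
E
python3 look.py w1
```

```text
clock: 1.15
position: [480.8, 329.2, 251.2]
ee_rot: [-0.067, -0.704, 0.704, 0.067]
contact_force: [0.4, -0.3, -0.2]
gripper_width: 85.4
clock: 1.57
position: [479.8, 330.3, 251.0]
ee_rot: [-0.182, -0.683, 0.683, 0.182]
contact_force: [-0.1, 0.7, -0.9]
gripper_width: 85.5
1.6167 [479.7 330.5 251.1] yaw 150.2 j [ 0.88  0.3  -0.07 -0.   -1.2  -1.4 ]
px [404. 315.] ztop 32.9 xy 468.0 465.2 size 24.2 15.1 long 74.5
px [268. 290.] ztop 33.0 xy 565.4 380.3 size 23.6 15.3 long 66.4
px [320. 175.] ztop 33.2 xy 471.6 312.9 size 23.3 15.1 long 101.1
```

View pics/w1.png

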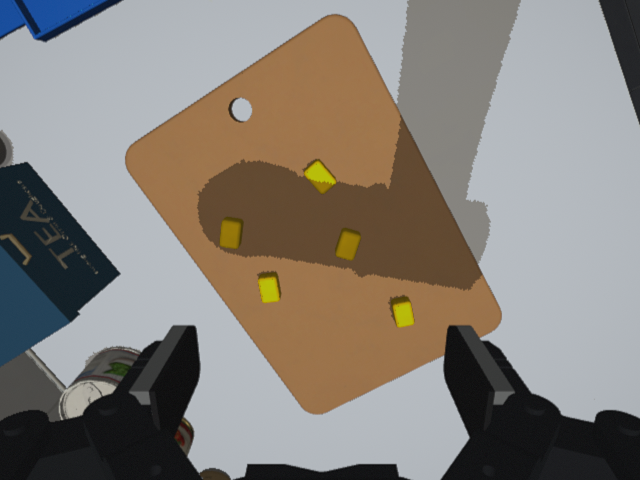

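```bash
python3 - <<'E'
import cv2
im=cv2.imread("pics/w1.png"); h=cv2.cvtColor(im,cv2.COLOR_BGR2HSV)
for p in[(232,234),(348,244),(320,180),(269,290),(280,220),(400,200),(330,330)]: print(p,h[p[1],p[0]])
E
sed -i 's/"yellow":((26,170,110),(35,255,255))/"yellow":((20,205,90),(35,255,255))/' h.py; python3 look.py w2
```

```text
(232, 234) [ 24 238 149]
(348, 244) [ 23 238 148]
(320, 180) [ 31 241 189]
(269, 290) [ 31 241 189]
(280, 220) [ 16 125  98]
(400, 200) [ 15 130  98]
(330, 330) [ 15 132 155]
1.6667 [479.7 330.6 251.2] yaw 150.2 j [ 0.88  0.3  -0.07 -0.   -1.2  -1.4 ]
px [403. 313.] ztop 32.9 xy 468.1 464.6 size 25.6 17.5 long 73.9
px [269. 289.] ztop 32.9 xy 564.8 379.8 size 26.0 17.7 long 68.5
px [347. 245.] ztop 33.0 xy 480.5 378.4 size 25.1 17.6 long 43.6
px [230. 234.] ztop 33.0 xy 566.1 317.1 size 25.1 17.4 long 49.8
px [320. 176.] ztop 33.2 xy 471.7 313.0 size 25.2 17.6 long 102.0
```

```bash
python3 -m creep '[[[0,24,-20],[0,0,-0.12],0.2],[[1,48,-50],[0,0,-0.24],0.2],[[1,48,-90],[0,0,-0.29],0.2],[[1,48,-130],[0,0,-0.29],0.2],[[1,48,-165],[0,0,-0.29],0.2],[[1,48,-195],[0,0,-0.29],0.2],[[1,48,-215],[0,0,-0.29],0.2],[[1,48,-228],[0,0,-0.29],0.2],[[1,48,-232],[0,0,-0.29],0.2],[[1,48,-232],[0,0,-0.29],0.2]]'; python3 -m creep '[[[0,0,0],[0,0,0],-1],[[0,0,0],[0,0,0],-1],[[0,0,0],[0,0,0],-1],[[0,0,0],[0,0,0],-1],[[0,0,0],[0,0,0],-1],[[0,0,0],[0,0,0],-1]]'
```

```text
clock: 2.5
position: [480.4, 378.2, 18.1]
ee_rot: [-0.279, -0.649, 0.651, 0.279]
contact_force: [-0.0, 0.1, 0.6]
gripper_width: 51.3
clock: 3.0
position: [481.6, 379.4, 21.1]
ee_rot: [0.28, 0.651, -0.649, -0.279]
contact_force: [-1.2, 0.6, 6.6]
gripper_width: 16.2
```

```bash
python3 -m creep '[[[0,0,30],[0,0,0],-1],[[0,0,70],[0,0,0.06],-1],[[0,-20,105],[0,0,0.16],-1],[[6,-54,135],[0,0,0.26],-1],[[12,-90,160],[0,0,0.36],-1],[[18,-128,180],[0,0,0.46],-1],[[25,-166,195],[0,0,0.56],-1],[[32,-204,200],[0,0,0.66],-1],[[40,-242,200],[0,0,0.717],-1],[[47,-280,200],[0,0,0.717],-1],[[54,-315,200],[0,0,0.717],-1],[[54,-339,200],[0,0,0.717],-1]]'; python3 -m creep '[[[0,0,0],[0,0,0],-1],[[0,0,0],[0,0,0],-1]]'; python3 look.py w3;python3 - <<'E'
from h import *
im=cv2.imread("pics/w3.png")[:,:,::-1].copy(); KM=cam("wrist",arm.read_state())
for b in blobs(mask(im,"blue"),1000):
  for z in (3,15): print(b[:,0].mean(0),np.round(rect(b,KM,z),1))
E
```

```text
clock: 4.0
position: [535.1, 36.6, 219.4]
ee_rot: [0.035, 0.706, -0.706, -0.035]
contact_force: [0.7, 0.5, 0.1]
gripper_width: 16.0
clock: 4.17
position: [534.6, 38.1, 219.3]
ee_rot: [0.035, 0.706, -0.706, -0.035]
contact_force: [1.4, 1.3, 0.7]
gripper_width: 15.9
4.2167 [534.7  39.1 219.3] yaw 174.4 j [ 0.38  0.24 -0.23 -0.   -1.1  -0.47]
px [322. 339.] ztop 231.2 xy 534.7 37.0 size 25.7 16.4 long 83.9
[309.68213058 242.44158076] [551.   77.8 187.4  76.5  -5.6]
[309.68213058 242.44158076] [550.2  73.7 181.2  73.9  -5.6]
```

View pics/w3.png

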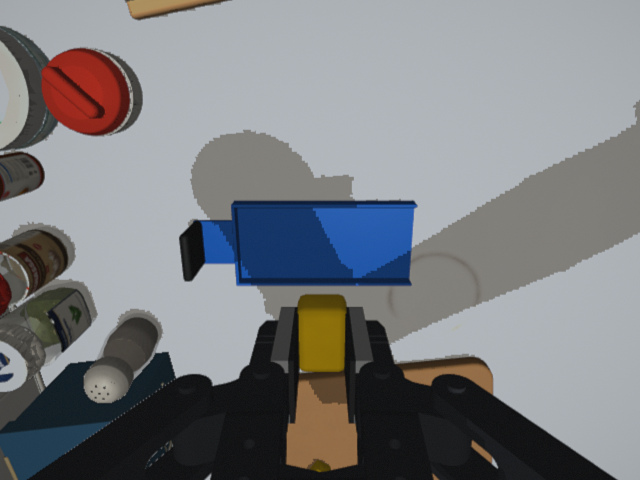

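```bash
cat > tray.py <<'E'
import sys
from h import *
n=sys.argv[1] if len(sys.argv)>1 else "trayimg"; zb=float(sys.argv[2]) if len(sys.argv)>2 else 0
im,d,KM=shot("wrist",n); C=cloud(d,KM); m=mask(im,"blue"); P=C[(m>0)&(d>0)]
T=P[(P[:,2]>zb+11)&(P[:,2]<zb+19)][:,:2].astype(np.float32)
(x,y),(w,h),a=cv2.minAreaRect(T); 
if w<h: w,h,a=h,w,a+90
print("rim",x,y,w,h,(a+90)%180-90, "floor z",np.percentile(P[:,2],[5,30,50]), arm.read_state()["clock"])
E
python3 tray.py w4
```

```text
rim 536.7512817382812 75.17292785644531 153.9563751220703 73.34815979003906 -5.725807189941406 floor z [2.27338033 3.16917306 3.66414385] 4.2667
```

```bash
python3 -m creep '[[[22,25,-20],[0,0,0],-1],[[44,49,-50],[0,0,0],-1],[[44,49,-90],[0,0,0],-1],[[44,49,-130],[0,0,0],-1],[[44,49,-165],[0,0,0],-1],[[44,49,-190],[0,0,0],-1],[[44,49,-203],[0,0,0],-1],[[44,49,-208],[0,0,0],-1],[[44,49,-210],[0,0,0],-1]]'; python3 -m creep '[[[0,0,0],[0,0,0],-0.3],[[0,0,0],[0,0,0],-0.3],[[0,0,0],[0,0,0],-0.3],[[0,0,0],[0,0,0],-0.3],[[0,0,20],[0,0,0],-0.3],[[0,0,50],[0,0,0],-0.3],[[0,0,90],[0,0,0],-0.3]]'
```

```text
clock: 5.02
position: [578.7, 89.6, 8.5]
ee_rot: [-0.033, -0.706, 0.707, 0.034]
contact_force: [0.1, 0.3, 0.3]
gripper_width: 16.5
clock: 5.6
position: [577.0, 87.7, 98.4]
ee_rot: [-0.032, -0.706, 0.707, 0.036]
contact_force: [0.6, 0.1, -0.2]
gripper_width: 30.0
```

```bash
python3 -m creep '[[[0,38,20],[0,0,-0.1],0.2],[[-3,78,30],[0,0,-0.2],0.2],[[-6,118,30],[0,0,-0.3],0.2],[[-9,158,30],[0,0,-0.4],0.2],[[-11,198,30],[0,0,-0.5],0.2],[[-12,229,30],[0,0,-0.6],0.2],[[-12,229,30],[0,0,-0.6],0.2],[[-12,229,30],[0,0,-0.6],0.2]]'; python3 look.py w5
```

```text
clock: 6.27
position: [566.5, 319.1, 129.5]
ee_rot: [0.24, 0.665, -0.665, -0.24]
contact_force: [-0.5, -1.7, -0.3]
gripper_width: 51.6
6.3167 [566.5 317.7 129.5] yaw 140.2 j [ 0.76  0.51 -0.06 -0.   -1.   -1.45]
px [585. 314.] ztop 32.8 xy 468.7 464.4 size 25.8 17.6 long 74.0
px [383. 309.] ztop 32.8 xy 556.5 358.6 size 70.6 17.5 long 67.6
px [320. 239.] ztop 32.9 xy 566.2 317.3 size 25.2 17.2 long 49.6
px [446. 131.] ztop 33.1 xy 472.2 313.0 size 25.5 18.0 long 100.9
```

View pics/w5.png

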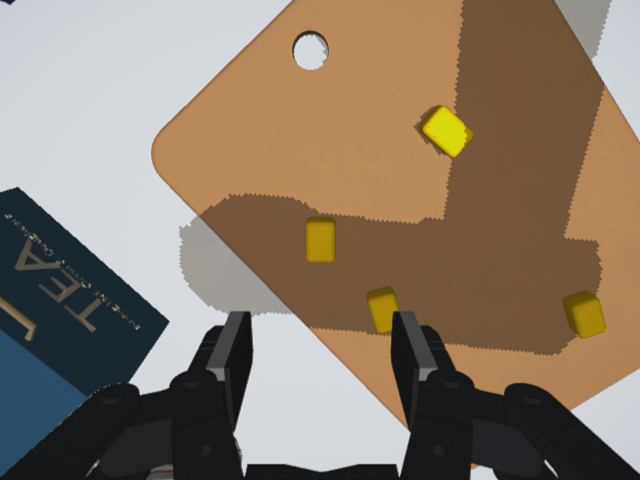

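```bash
python3 -m creep '[[[0,0,-30],[0,0,0],0.2],[[0,0,-65],[0,0,0],0.2],[[0,0,-92],[0,0,0],0.2],[[0,0,-104],[0,0,0],0.2],[[0,0,-108],[0,0,0],0.2],[[0,0,-108],[0,0,0],-1],[[0,0,-108],[0,0,0],-1],[[0,0,-108],[0,0,0],-1],[[0,0,-108],[0,0,0],-1],[[0,0,-108],[0,0,0],-1],[[0,0,-90],[0,0,0],-1],[[0,0,-50],[0,0,0],-1]]'; python3 -m creep '[[[0,-20,35],[0,0,0.08],-1],[[2,-58,50],[0,0,0.18],-1],[[4,-98,50],[0,0,0.28],-1],[[6,-138,50],[0,0,0.38],-1],[[8,-178,50],[0,0,0.48],-1],[[9,-218,40],[0,0,0.58],-1],[[9,-248,10],[0,0,0.6],-1],[[9,-262,-25],[0,0,0.6],-1],[[9,-263,-50],[0,0,0.6],-1],[[9,-263,-64],[0,0,0.6],-1],[[9,-263,-69],[0,0,0.6],-1],[[9,-263,-70],[0,0,0.6],-1]]'
```

```text
clock: 7.32
position: [563.6, 315.1, 74.7]
ee_rot: [-0.239, -0.661, 0.668, 0.244]
contact_force: [0.7, 0.7, -1.3]
gripper_width: 16.1
clock: 8.32
position: [576.6, 54.7, 9.3]
ee_rot: [0.034, 0.706, -0.706, -0.033]
contact_force: [-0.3, -1.1, 3.0]
gripper_width: 15.9
```

```bash
python3 -m creep '[[[0,0,0],[0,0,0],-0.3],[[0,0,0],[0,0,0],-0.3],[[0,0,0],[0,0,0],-0.3],[[0,0,0],[0,0,0],-0.3],[[0,0,20],[0,0,0],-0.3],[[0,0,50],[0,0,0],-0.3],[[0,0,88],[0,0,0],0],[[0,30,110],[0,0,0],0.2],[[-2,68,120],[0,0,-0.08],0.2],[[-4,108,120],[0,0,-0.16],0.2],[[-6,148,120],[0,0,-0.24],0.2],[[-8,188,120],[0,0,-0.277],0.2]]'; python3 -m creep '[[[0,40,0],[0,0,0],0.2],[[-1,80,0],[0,0,0],0.2],[[-2,115,0],[0,0,0],0.2],[[-3,137,0],[0,0,0],0.2],[[-3,137,0],[0,0,0],0.2],[[-3,137,0],[0,0,0],0.2]]'; python3 look.py w6
```

```text
clock: 9.32
position: [567.4, 244.1, 130.2]
ee_rot: [0.133, 0.695, -0.694, -0.132]
contact_force: [0.5, -0.6, -0.8]
gripper_width: 51.0
clock: 9.82
position: [564.1, 380.5, 128.8]
ee_rot: [-0.13, -0.695, 0.695, 0.131]
contact_force: [-1.1, -0.6, -0.9]
gripper_width: 50.9
9.8667 [564.3 379.3 128.9] yaw 158.7 j [ 0.83  0.56  0.02 -0.   -1.04 -1.2 ]
px [511. 307.] ztop 32.9 xy 468.7 464.7 size 25.8 17.7 long 74.2
px [319. 242.] ztop 33.0 xy 565.1 379.7 size 25.1 17.5 long 68.4
px [438.  70.] ztop 33.3 xy 472.3 313.3 size 25.5 18.0 long 101.4
```

```bash
python3 -m creep '[[[0,0,-30],[0,0,0],0.2],[[0,0,-65],[0,0,0],0.2],[[0,0,-92],[0,0,0],0.2],[[0,0,-104],[0,0,0],0.2],[[0,0,-107],[0,0,0],0.2],[[0,0,-107],[0,0,0],-1],[[0,0,-107],[0,0,0],-1],[[0,0,-107],[0,0,0],-1],[[0,0,-107],[0,0,0],-1],[[0,0,-107],[0,0,0],-1],[[0,0,-90],[0,0,0],-1],[[0,0,-50],[0,0,0],-1]]'; python3 -m creep '[[[0,-20,35],[0,0,0.08],-1],[[-3,-58,50],[0,0,0.16],-1],[[-7,-98,50],[0,0,0.24],-1],[[-11,-138,50],[0,0,0.277],-1],[[-15,-178,50],[0,0,0.277],-1],[[-20,-218,50],[0,0,0.277],-1],[[-24,-255,30],[0,0,0.277],-1],[[-26,-280,0],[0,0,0.277],-1],[[-26,-287,-35],[0,0,0.277],-1],[[-26,-287,-58],[0,0,0.277],-1],[[-26,-287,-68],[0,0,0.277],-1],[[-26,-287,-70],[0,0,0.277],-1]]'
```

```text
clock: 10.87
position: [561.5, 376.9, 74.2]
ee_rot: [-0.129, -0.691, 0.698, 0.135]
contact_force: [0.6, 0.4, -1.2]
gripper_width: 15.4
clock: 11.87
position: [538.4, 92.0, 8.2]
ee_rot: [-0.033, -0.706, 0.707, 0.035]
contact_force: [-0.2, 0.4, -0.0]
gripper_width: 16.0
```

```bash
python3 -m creep '[[[0,0,0],[0,0,0],-0.3],[[0,0,0],[0,0,0],-0.3],[[0,0,0],[0,0,0],-0.3],[[0,0,0],[0,0,0],-0.3],[[0,0,20],[0,0,0],-0.3],[[0,0,50],[0,0,0],-0.3],[[0,0,88],[0,0,0],0],[[-8,30,110],[0,0,0.08],0.2],[[-19,68,120],[0,0,0.16],0.2],[[-30,106,120],[0,0,0.24],0.2],[[-42,144,120],[0,0,0.295],0.2],[[-54,182,120],[0,0,0.295],0.2]]'; python3 -m creep '[[[-11,33,0],[0,0,0],0.2],[[-12,39,0],[0,0,0],0.2],[[-12,39,0],[0,0,0],0.2],[[-12,39,0],[0,0,0],0.2]]'; python3 look.py w7
```

```text
clock: 12.87
position: [484.2, 276.3, 130.7]
ee_rot: [-0.07, 0.704, -0.703, 0.071]
contact_force: [0.6, -0.5, 0.0]
gripper_width: 51.1
clock: 13.2
position: [472.6, 313.4, 129.5]
ee_rot: [-0.071, 0.704, -0.704, 0.07]
contact_force: [-0.2, 0.5, 0.0]
gripper_width: 51.5
13.25 [472.8 312.7 129.4] yaw -168.6 j [ 0.87  0.38 -0.28 -0.   -0.91 -0.67]
px [285. 439.] ztop 32.7 xy 468.6 464.5 size 26.1 17.1 long 73.1
px [322. 241.] ztop 33.0 xy 472.0 312.7 size 25.1 17.2 long 100.8
```

```bash
python3 -m creep '[[[0,0,-30],[0,0,0],0.2],[[0,0,-65],[0,0,0],0.2],[[0,0,-92],[0,0,0],0.2],[[0,0,-104],[0,0,0],0.2],[[0,0,-107],[0,0,0],0.2],[[0,0,-107],[0,0,0],-1],[[0,0,-107],[0,0,0],-1],[[0,0,-107],[0,0,0],-1],[[0,0,-107],[0,0,0],-1],[[0,0,-107],[0,0,0],-1],[[0,0,-90],[0,0,0],-1],[[0,0,-50],[0,0,0],-1]]'; python3 -m creep '[[[0,-10,35],[0,0,-0.08],-1],[[9,-40,50],[0,0,-0.16],-1],[[18,-77,50],[0,0,-0.24],-1],[[27,-114,50],[0,0,-0.295],-1],[[36,-150,50],[0,0,-0.295],-1],[[45,-187,50],[0,0,-0.295],-1],[[54,-222,35],[0,0,-0.295],-1],[[62,-248,5],[0,0,-0.295],-1],[[63,-255,-32],[0,0,-0.295],-1],[[63,-255,-56],[0,0,-0.295],-1],[[63,-255,-68],[0,0,-0.295],-1],[[63,-255,-70],[0,0,-0.295],-1]]'
```

```text
clock: 14.25
position: [470.0, 310.8, 75.5]
ee_rot: [0.073, -0.701, 0.706, -0.067]
contact_force: [0.7, 0.7, -0.2]
gripper_width: 16.0
clock: 15.25
position: [534.8, 57.6, 7.5]
ee_rot: [-0.033, -0.706, 0.707, 0.035]
contact_force: [-0.4, 0.0, 1.0]
gripper_width: 15.8
```

```bash
python3 -m creep '[[[0,0,0],[0,0,0],-0.3],[[0,0,0],[0,0,0],-0.3],[[0,0,0],[0,0,0],-0.3],[[0,0,0],[0,0,0],-0.3],[[0,0,20],[0,0,0],-0.3],[[0,0,50],[0,0,0],-0.3],[[0,0,88],[0,0,0],0],[[-4,30,110],[0,0,-0.08],0.2],[[-10,68,120],[0,0,-0.16],0.2],[[-16,107,120],[0,0,-0.19],0.2],[[-22,146,120],[0,0,-0.19],0.2],[[-28,185,120],[0,0,-0.19],0.2]]'; python3 -m creep '[[[-6,40,0],[0,0,0],0.2],[[-12,80,0],[0,0,0],0.2],[[-18,119,0],[0,0,0],0.2],[[-24,158,0],[0,0,0],0.2],[[-30,195,0],[0,0,0],0.2],[[-38,221,0],[0,0,0],0.2],[[-38,221,0],[0,0,0],0.2],[[-38,221,0],[0,0,0],0.2]]'; python3 look.py w8
```

```text
clock: 16.25
position: [507.4, 245.4, 130.9]
ee_rot: [0.101, 0.701, -0.699, -0.1]
contact_force: [0.1, -1.2, -0.2]
gripper_width: 51.3
clock: 16.92
position: [468.8, 465.9, 129.4]
ee_rot: [0.1, 0.7, -0.7, -0.1]
contact_force: [-0.5, 0.3, -0.2]
gripper_width: 51.3
16.9667 [469.3 464.6 129.5] yaw 163.7 j [ 1.02  0.52 -0.03 -0.   -1.02 -1.31]
px [323. 240.] ztop 32.9 xy 468.0 464.9 size 25.5 17.4 long 73.2
```

```bash
python3 -m creep '[[[0,0,-30],[0,0,0],0.2],[[0,0,-65],[0,0,0],0.2],[[0,0,-92],[0,0,0],0.2],[[0,0,-104],[0,0,0],0.2],[[0,0,-107],[0,0,0],0.2],[[0,0,-107],[0,0,0],-1],[[0,0,-107],[0,0,0],-1],[[0,0,-107],[0,0,0],-1],[[0,0,-107],[0,0,0],-1],[[0,0,-107],[0,0,0],-1],[[0,0,-90],[0,0,0],-1],[[0,0,-50],[0,0,0],-1]]'; python3 -m creep '[[[0,-10,35],[0,0,0.06],-1],[[3,-40,50],[0,0,0.12],-1],[[6,-78,50],[0,0,0.19],-1],[[9,-118,50],[0,0,0.19],-1],[[12,-158,50],[0,0,0.19],-1],[[15,-198,50],[0,0,0.19],-1],[[18,-238,50],[0,0,0.19],-1],[[21,-278,50],[0,0,0.19],-1],[[24,-316,50],[0,0,0.19],-1],[[27,-350,40],[0,0,0.19],-1],[[28,-375,20],[0,0,0.19],-1],[[28,-385,-10],[0,0,0.19],-1]]'; python3 -m creep '[[[0,0,-30],[0,0,0],-1],[[0,0,-50],[0,0,0],-1],[[0,0,-59],[0,0,0],-1],[[0,0,-61],[0,0,0],-1],[[0,0,-61],[0,0,0],-0.3],[[0,0,-61],[0,0,0],-0.3],[[0,0,-61],[0,0,0],-0.3],[[0,0,-61],[0,0,0],-0.3],[[0,0,-40],[0,0,0],-0.3],[[0,0,-5],[0,0,0],-0.3],[[10,-10,35],[0,0,0],-0.3],[[40,-30,75],[0,0,0],-0.3]]'; python3 look.py w9; python3 tray.py w10
```

```text
clock: 17.97
position: [467.2, 461.3, 74.5]
ee_rot: [-0.099, -0.696, 0.703, 0.104]
contact_force: [0.5, 0.8, -1.0]
gripper_width: 15.8
clock: 18.97
position: [499.5, 77.5, 71.6]
ee_rot: [0.037, 0.707, -0.705, -0.033]
contact_force: [1.0, -0.3, -0.7]
gripper_width: 16.2
clock: 19.97
position: [529.5, 54.7, 137.7]
ee_rot: [0.033, 0.707, -0.706, -0.033]
contact_force: [1.8, 0.9, -1.1]
gripper_width: 29.6
20.0167 [539.   53.9 144.7] yaw 174.7 j [ 0.4   0.32 -0.33  0.01 -0.9  -0.5 ]
px [313. 287.] ztop 20.0 xy 538.6 91.7 size 24.8 16.3 long 83.8
px [253. 287.] ztop 19.9 xy 578.5 87.5 size 25.6 16.9 long 86.0
px [372. 262.] ztop 20.0 xy 498.4 77.7 size 24.4 17.0 long 86.2
px [313. 239.] ztop 20.1 xy 534.9 58.0 size 24.8 16.3 long 84.0
px [250. 234.] ztop 20.0 xy 575.4 51.5 size 25.3 16.9 long 83.9
rim 536.7369384765625 75.37379455566406 154.26039123535156 73.84850311279297 -5.738616943359375 floor z [2.39433216 3.257124   3.74262383] 20.0667
```

View pics/w9.png

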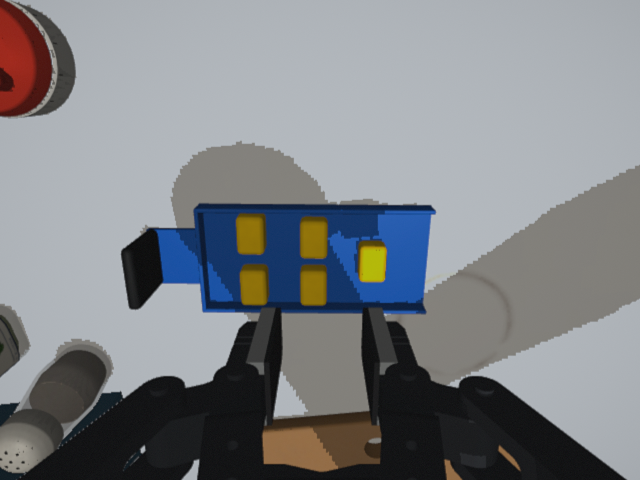

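```bash
python3 -m creep '[[[0,-10,30],[0,0,0],-0.3],[[0,-25,65],[0,0,0],-0.3],[[0,-45,100],[0,0,0],-0.3],[[0,-80,110],[0,0,0],-0.3],[[0,-120,110],[0,0,0],-0.3],[[0,-160,110],[0,0,0],-0.3],[[0,-200,110],[0,0,0],-0.3],[[0,-240,110],[0,0,0],-0.3],[[0,-275,110],[0,0,0],-0.3],[[0,-290,110],[0,0,0],-0.3],[[0,-290,110],[0,0,0],-0.3],[[0,-290,110],[0,0,0],-0.3]]'; cat > trap.py <<'E'
from h import *
im,d,KM=shot("wrist","trap1"); C=cloud(d,KM); np.save("trapC.npy",C)
st=arm.read_state(); print(st["clock"],st["position"])
m=mask(im,"board"); Z=C[...,2]
P=C[(m>0)&(abs(Z-12)<3)&(C[...,1]<-60)][:,:2].astype(np.float32); r=cv2.minAreaRect(P); print("base",r, np.median(Z[(m>0)]))
h=cv2.cvtColor(im,cv2.COLOR_RGB2HSV)
# box rim: points with z 48-58, x>560
S=(Z>49)&(Z<58)&(C[...,0]>555)&(C[...,0]<680)&(C[...,1]<-110)&(C[...,1]>-270)
print("rim",cv2.minAreaRect(C[S][:,:2].astype(np.float32)),np.percentile(Z[S],[10,50,90]))
S=(mask(im,"red")>0)&(Z>40)&(C[...,1]<-110); print("catch",C[S].mean(0),C[S].min(0),C[S].max(0))
E
python3 trap.py
```

```text
clock: 21.07
position: [530.1, -236.2, 243.8]
ee_rot: [0.034, 0.707, -0.706, -0.035]
contact_force: [1.0, 0.1, -0.3]
gripper_width: 29.7
21.1167 [ 530.33339884 -235.36814029  244.06326553]
base ((521.371337890625, -187.78921508789062), (287.29010009765625, 123.63043212890625), 5.245108604431152) 12.414738111400311
rim ((619.837890625, -178.5952606201172), (90.72389221191406, 102.59461975097656), 5.23491096496582) [50.36565804 53.67488318 54.8781907 ]
catch [ 413.78796465 -174.83268525   70.59388628] [ 397.66521337 -318.22836935   52.35342673] [ 575.32792794 -165.1220459   386.76858882]
```

View pics/trap1.png

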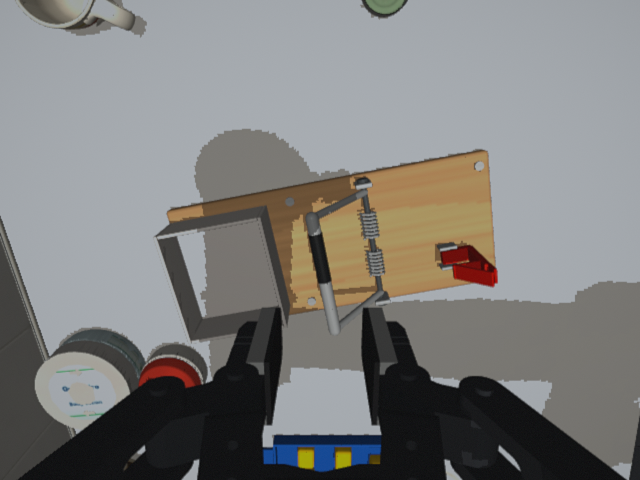

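```bash
python3 -m creep '[[[10,25,0],[0,0,0],-0.43],[[22,60,0],[0,0,0],-0.43],[[36,98,0],[0,0,0],-0.43],[[50,136,-10],[0,0,0],-0.43],[[64,174,-30],[0,0,-0.01],-0.43],[[78,210,-60],[0,0,-0.01],-0.43],[[92,245,-85],[0,0,-0.01],-0.43],[[104,275,-105],[0,0,-0.01],-0.43],[[112,292,-115],[0,0,-0.01],-0.43],[[115,300,-120],[0,0,-0.01],-0.43],[[115,300,-120],[0,0,-0.01],-0.43],[[115,300,-120],[0,0,-0.01],-0.43]]'; python3 - <<'E'
from h import *
im,d,KM=shot("wrist","w11"); C=cloud(d,KM); st=arm.read_state(); print(st["position"],st["clock"],R.from_quat(st["ee_rot"]).as_matrix()[:,0])
Z=C[...,2]; g=im.max(2)
S=(Z>43)&(Z<49)&(C[...,0]>610)&(C[...,0]<680)&(C[...,1]>20)&(C[...,1]<110)
print(S.sum(),cv2.minAreaRect(C[S][:,:2].astype(np.float32)),np.median(Z[S]))
E
```

```text
clock: 22.12
position: [645.3, 65.2, 124.9]
ee_rot: [-0.036, -0.706, 0.706, 0.037]
contact_force: [0.0, -1.4, 1.6]
gripper_width: 24.5
[645.57970875  64.37190816 125.69583793] 22.1667 [-9.94476901e-01  1.04951531e-01 -9.32861609e-04]
928 ((645.38818359375, 64.07514953613281), (38.77280807495117, 7.71053409576416), 84.33248138427734) 45.80938536991593
```

View pics/w11.png

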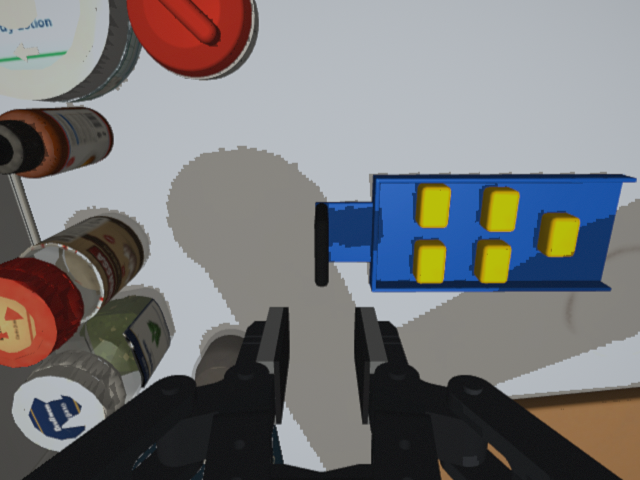

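```bash
python3 - <<'E'
from h import *
KM=cam("wrist",arm.read_state())
print(ray((222,352),KM,85)); 
im=cv2.imread("pics/top0.png"); KM=cam("top"); print(ray((265,193),KM,60), ray((343,197),KM,50),ray((335,170),KM,50))
E
```

```text
[698.33944536  95.33000679  85.        ]
[715.91471865 150.61913267  60.        ] [691.86633715 -62.50005387  50.        ] [772.55086114 -47.24078646  50.        ]
```

```bash
python3 -m creep '[[[0,0,-25],[0,0,0],-0.43],[[0,0,-55],[0,0,0],-0.43],[[0,0,-80],[0,0,0],-0.43],[[0,0,-98],[0,0,0],-0.43],[[0,0,-107],[0,0,0],-0.43],[[0,0,-110],[0,0,0],-0.43],[[0,0,-110],[0,0,0],-0.43]]'; python3 -m creep '[[[0,0,0],[0,0,0],-1],[[0,0,0],[0,0,0],-1],[[0,0,0],[0,0,0],-1],[[0,0,0],[0,0,0],-1],[[0,0,0],[0,0,0],-1],[[0,0,0],[0,0,0],-1]]'; python3 tray.py w12
```

```text
clock: 22.75
position: [646.1, 63.5, 15.5]
ee_rot: [0.038, 0.706, -0.706, -0.037]
contact_force: [0.3, -0.3, 0.5]
gripper_width: 24.2
clock: 23.25
position: [646.9, 64.3, 16.8]
ee_rot: [0.038, 0.706, -0.706, -0.036]
contact_force: [-1.0, -1.8, 6.2]
gripper_width: 7.1
rim 566.7308349609375 72.79924011230469 97.87957763671875 74.15200805664062 -6.051139831542969 floor z [2.61706578 3.37827345 3.85096155] 23.3
```

View pics/w12.png

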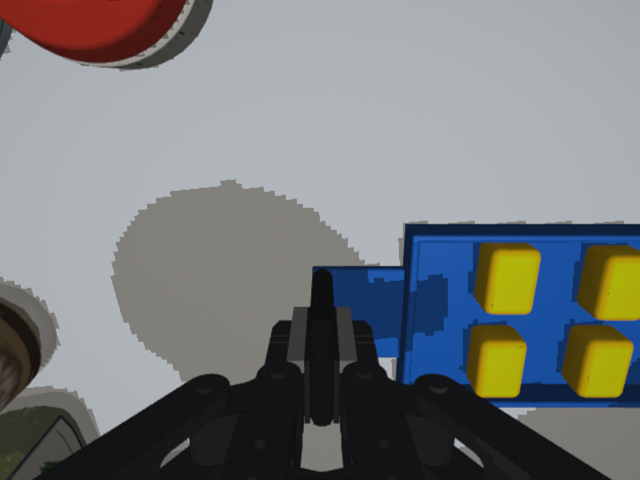

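```bash
python3 -m creep '[[[0,0,3],[0,0,0],-1],[[0,0,8],[0,0,0],-1],[[0,0,16],[0,0,0],-1],[[0,0,26],[0,0,0],-1],[[0,0,38],[0,0,0],-1],[[0,0,50],[0,0,0],-1],[[0,0,62],[0,0,0],-1],[[0,0,74],[0,0,0],-1],[[0,0,86],[0,0,0],-1],[[0,0,95],[0,0,0],-1],[[0,0,99],[0,0,0],-1],[[0,0,100],[0,0,0],-1]]'; python3 tray.py w13 100; python3 - <<'E'
from h import *
im,d,KM=shot("scene","s2"); st=arm.read_state(); m=R.from_quat(st["ee_rot"]).as_matrix(); print(st["position"],m.round(3),st["joints"])
cv2.imwrite("pics/s2c.png",cv2.resize(im[120:360,220:540,::-1],None,fx=2.5,fy=2.5))
E
```

```text
clock: 24.3
position: [646.3, 64.4, 116.1]
ee_rot: [0.038, 0.706, -0.706, -0.037]
contact_force: [0.0, -1.2, -2.8]
gripper_width: 7.1
rim 579.475830078125 71.77088928222656 126.76075744628906 74.58377838134766 -6.023521423339844 floor z [101.27073932 102.33884469 102.9270706 ] 24.35
[645.4907894   64.24250745 114.51204543] [[-0.994 -0.001 -0.106]
 [ 0.106  0.    -0.994]
 [ 0.001 -1.    -0.   ]] [ 3.47972728e-01  5.20492990e-01 -8.02801201e-02 -3.44031091e-04
 -9.70461135e-01 -4.53917988e-01]
```

View pics/w13.png

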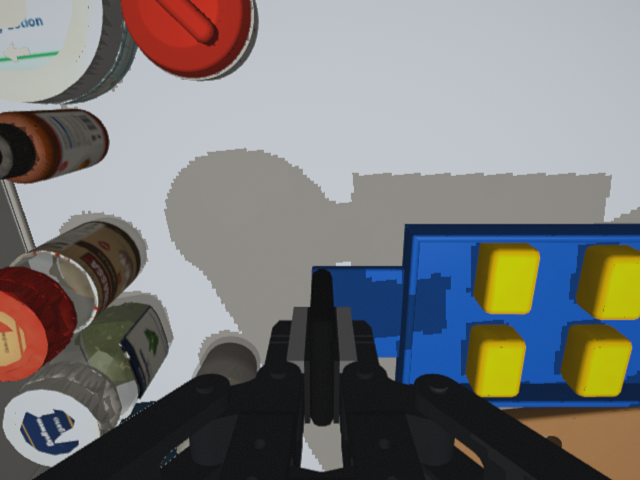

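View pics/s2c.png

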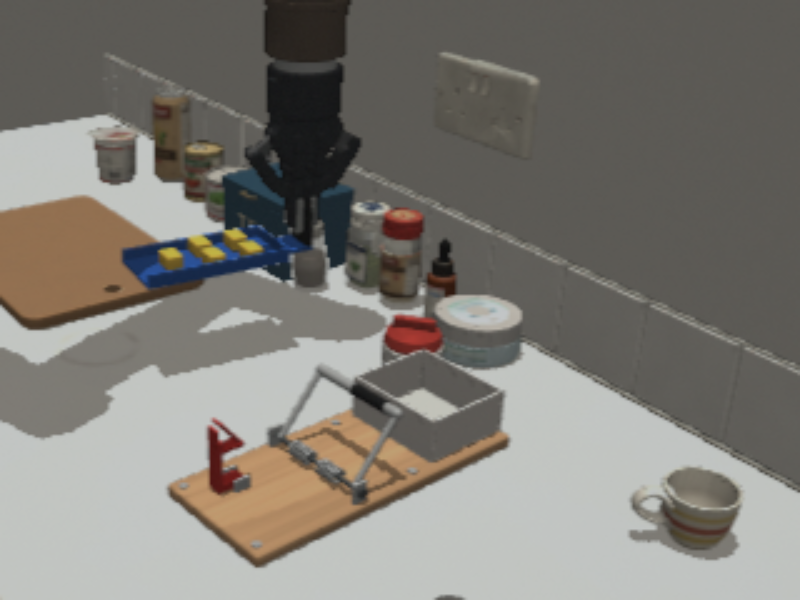

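```bash
python3 -m creep '[[[-1,-1,1],[0,0,0.02],-1],[[-3,-2,2],[0,0,0.06],-1],[[-6,-4,4],[0,0,0.12],-1],[[-10,-7,6],[0,0,0.19],-1],[[-15,-11,8],[0,0,0.27],-1],[[-20,-15,10],[0,0,0.36],-1],[[-25,-19,12],[0,0,0.45],-1],[[-30,-23,14],[0,0,0.54],-1],[[-35,-27,15],[0,0,0.63],-1],[[-39,-30,15],[0,0,0.72],-1],[[-42,-33,15],[0,0,0.81],-1],[[-45,-35,15],[0,0,0.9],-1]]'; python3 -m creep '[[[0,0,0],[0,0,0.09],-1],[[0,0,0],[0,0,0.18],-1],[[0,0,0],[0,0,0.27],-1],[[0,0,0],[0,0,0.36],-1],[[0,0,0],[0,0,0.45],-1],[[0,0,0],[0,0,0.54],-1],[[0,0,0],[0,0,0.62],-1],[[0,0,0],[0,0,0.69],-1],[[0,0,0],[0,0,0.75],-1],[[0,0,0],[0,0,0.8],-1],[[0,0,0],[0,0,0.84],-1],[[0,0,0],[0,0,0.862],-1]]';  python3 -m creep '[[[0,0,-2],[0,0,0],-1],[[0,0,-6],[0,0,0],-1],[[0,0,-6],[0,0,0],-1]]'; cat > pour.py <<'E'
import sys
from h import *
im,d,KM=shot("wrist",sys.argv[1]); C=cloud(d,KM); m=mask(im,"blue"); st=arm.read_state();M=R.from_quat(st["ee_rot"]).as_matrix(); print(st["position"].round(1),M[:,0].round(3),st["joints"].round(2),st["clock"],st["contact_force"].round(1))
P=C[(m>0)&(d>0)&(C[...,1]<20)]; T=P[P[:,2]>np.median(P[:,2])+8][:,:2].astype(np.float32); print(cv2.minAreaRect(T), np.percentile(P[:,2],[2,10,50,98]),P[:,1].min())
Z=C[...,2]
S=(Z>49)&(Z<58)&(C[...,0]>555)&(C[...,0]<690)&(C[...,1]<-110)&(C[...,1]>-270)
print("box rim",C[S].min(0),C[S].max(0))
im,d,KM=shot("scene"); cv2.imwrite("pics/%s_s.png"%sys.argv[1],cv2.resize(im[160:360,270:530,::-1],None,fx=3,fy=3))
im,d,KM=shot("top"); cv2.imwrite("pics/%s_t.png"%sys.argv[1],cv2.resize(im[140:340,260:480,::-1],None,fx=3,fy=3))
E
python3 pour.py p1
```

```text
clock: 25.4
position: [599.9, 28.8, 128.9]
ee_rot: [-0.276, 0.652, -0.651, 0.274]
contact_force: [0.2, -0.1, -3.0]
gripper_width: 7.4
clock: 26.4
position: [600.0, 29.1, 128.8]
ee_rot: [0.522, -0.478, 0.477, -0.521]
contact_force: [-0.1, 0.5, -1.6]
gripper_width: 7.2
clock: 26.65
position: [599.9, 29.1, 122.4]
ee_rot: [0.521, -0.479, 0.478, -0.52]
contact_force: [-0.7, -0.7, -2.7]
gripper_width: 6.8
[600.1  29.1 122.7] [ 0.085 -0.996  0.   ] [ 0.32  0.44 -0.2  -0.   -0.94  1.34] 26.7 [ 0.1 -1.  -2.3]
((605.2010498046875, -42.33675765991211), (74.50645446777344, 119.91502380371094), 4.659397602081299) [107.79072314 108.35840254 109.4998355  121.4416375 ] -111.82197786828567
box rim [ 632.90609425 -128.60657502   49.02929918] [ 660.27549384 -122.70777788   56.42567549]
```

View pics/p1.png

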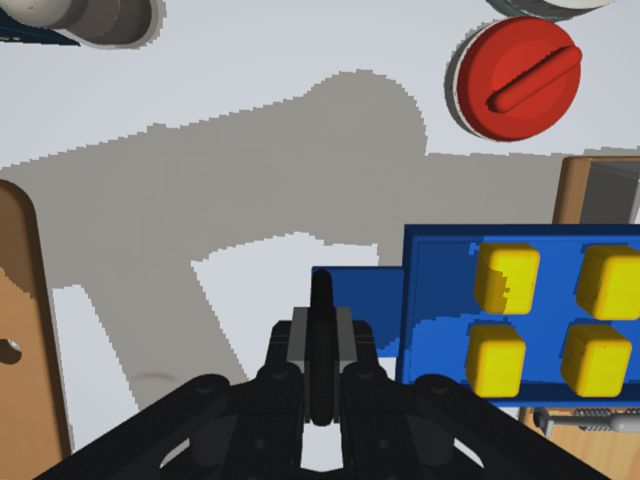

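View pics/p1_s.png

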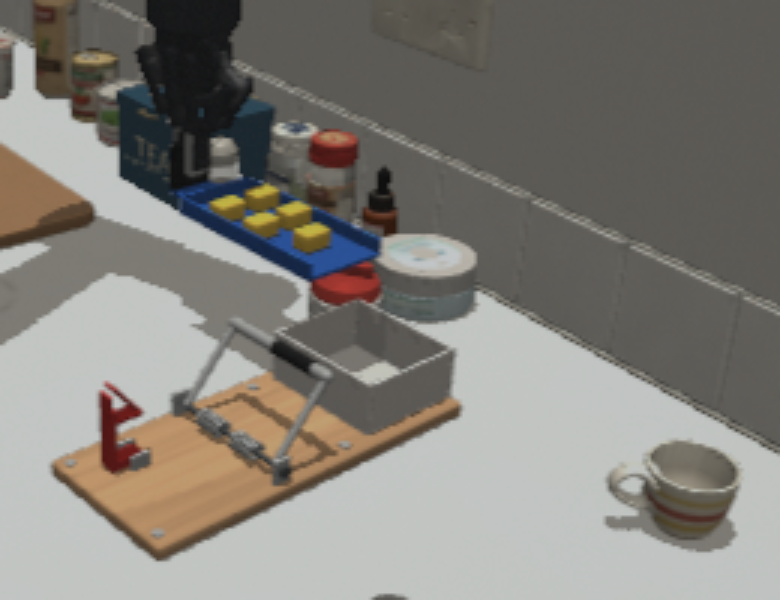

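View pics/p1_t.png

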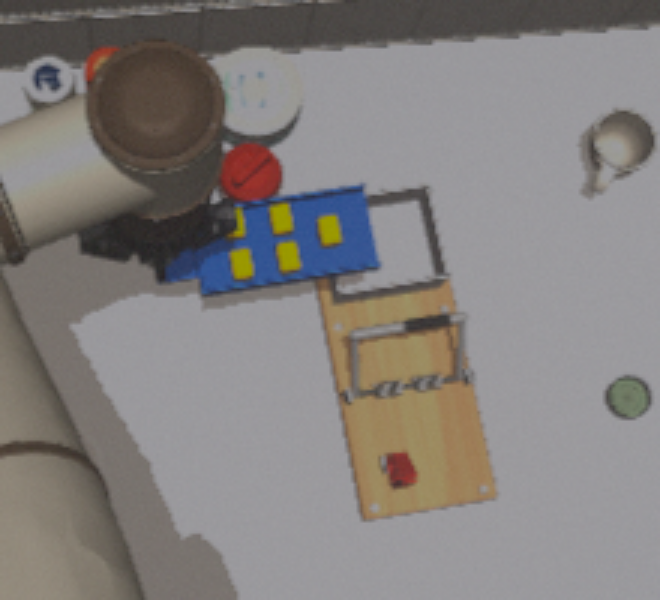

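```bash
python3 -m creep '[[[1,0,-1],[0.01,0.001,0],-1],[[1,-1,-2],[0.03,0.002,0],-1],[[2,-1,-4],[0.05,0.004,0],-1],[[2,-2,-6],[0.07,0.006,0],-1],[[3,-2,-7],[0.09,0.007,0],-1],[[3,-3,-9],[0.11,0.009,0],-1],[[3,-3,-10],[0.125,0.01,0],-1],[[3,-4,-11],[0.14,0.011,0],-1],[[3,-4,-12],[0.15,0.012,0],-1],[[3,-5,-12],[0.16,0.013,0],-1],[[3,-5,-13],[0.17,0.014,0],-1],[[3,-5,-13],[0.175,0.014,0],-1]]'; python3 pour.py p2
```

```text
clock: 27.8
position: [603.7, 24.1, 110.5]
ee_rot: [-0.476, 0.522, -0.431, 0.561]
contact_force: [0.4, 0.8, -2.0]
gripper_width: 6.5
[603.8  24.  110.6] [ 0.083 -0.981 -0.175] [ 0.21  0.47 -0.12 -0.21 -0.97  1.56] 27.85 [ 0.8  0.4 -1.8]
((607.684814453125, -15.695068359375), (72.99529266357422, 71.10631561279297), 2.9898924827575684) [ 74.67107011  79.84678976  88.60016554 103.3360354 ] -111.95242334125402Traceback (most recent call last):
  File "pour.py", line 7, in <module>
    print("box rim",C[S].min(0),C[S].max(0))
                    ~~~~~~~~^^^
    return umr_minimum(a, axis, None, out, keepdims, initial, where)
ValueError: zero-size array to reduction operation minimum which has no identity
```

```bash
sed -i '/^print("box rim/d;/^S=/d' pour.py; python3 pour.py p2
```

```text
[603.8  24.1 110.7] [ 0.084 -0.981 -0.175] [ 0.21  0.47 -0.12 -0.21 -0.97  1.56] 27.9 [-0.3  0.7 -1.5]
((608.2723388671875, -15.933917999267578), (72.9300308227539, 71.68659973144531), 2.111880302429199) [ 74.74705939  79.97097768  88.72218144 103.42694482] -112.47144091507866
```

View pics/p2_s.png

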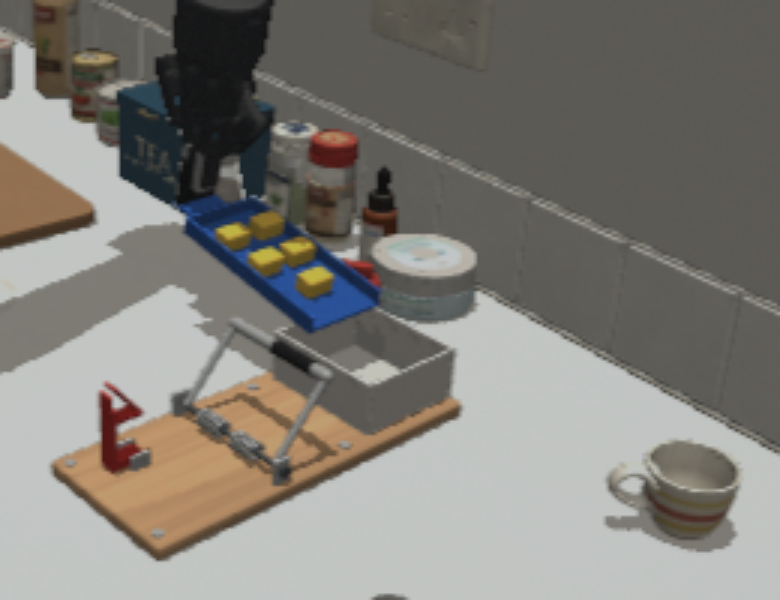

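View pics/p2_t.png

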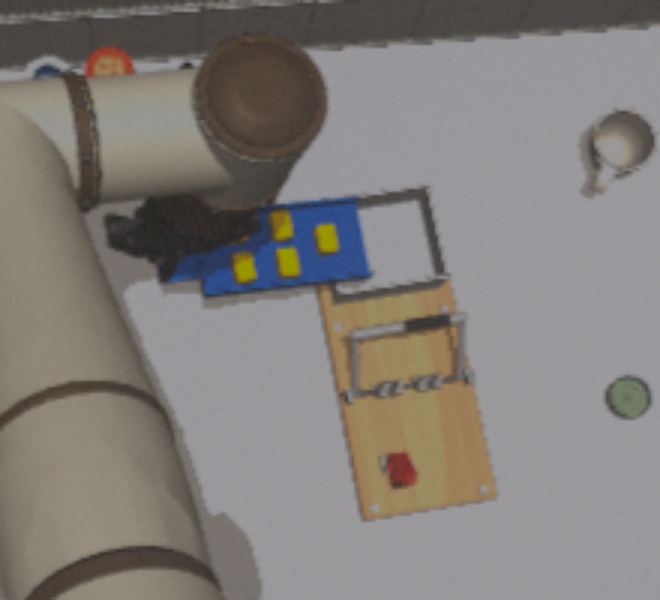

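View pics/p2.png

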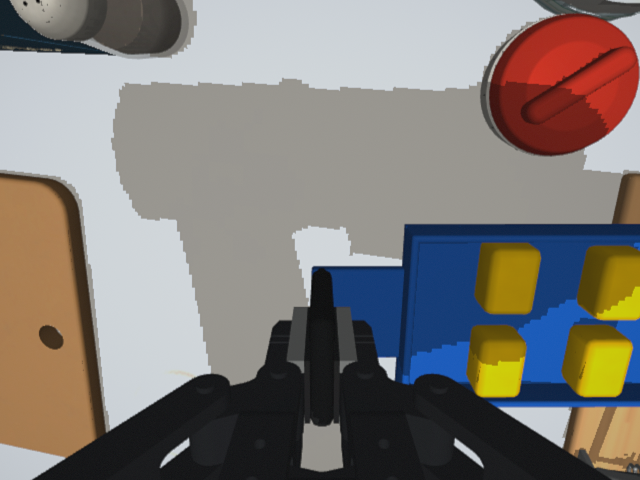

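```bash
python3 - <<'E'
from h import *
KM=cam("top")
print(ray((362/3+260,200/3+140),KM,66),ray((370/3+260,277/3+140),KM,66)); print([ray((u/3+260,v/3+140),KM,54) for u,v in((428,190),(446,278),(335,297))])
E
python3 -m creep '[[[0,-1,3],[0.015,0.001,0],-1],[[0,-2,5],[0.03,0.002,0],-1],[[0,-3,8],[0.045,0.004,0],-1],[[0,-4,11],[0.06,0.005,0],-1],[[0,-4,13],[0.075,0.006,0],-1],[[0,-5,16],[0.09,0.007,0],-1],[[0,-6,18],[0.105,0.008,0],-1],[[1,-7,21],[0.12,0.01,0],-1],[[1,-8,24],[0.135,0.011,0],-1],[[1,-9,26],[0.15,0.012,0],-1],[[1,-10,29],[0.165,0.013,0],-1],[[1,-11,31],[0.175,0.014,0],-1]]'; python3 pour.py p3
```

```text
[ 651.6370574  -160.25763132   66.        ] [ 579.85818232 -159.63124372   66.        ]
[array([ 660.24374389, -223.59054244,   54.        ]), array([ 576.69964838, -229.8895441 ,   54.        ]), array([ 566.65779698, -128.46416279,   54.        ])]
clock: 29.0
position: [604.9, 12.9, 142.1]
ee_rot: [-0.428, 0.562, -0.38, 0.597]
contact_force: [-0.1, -0.4, -2.1]
gripper_width: 7.1
[605.3  12.4 142.4] [ 0.08  -0.935 -0.345] [ 0.1   0.46 -0.   -0.39 -1.13  1.73] 29.05 [ 0.4 -0.2 -1.6]
((608.335693359375, -23.838363647460938), (74.08306884765625, 85.30428314208984), 3.5652801990509033) [ 85.20306687  89.23726403 104.63534542 129.28517222] -114.31266963558679
```

View pics/p3_s.png

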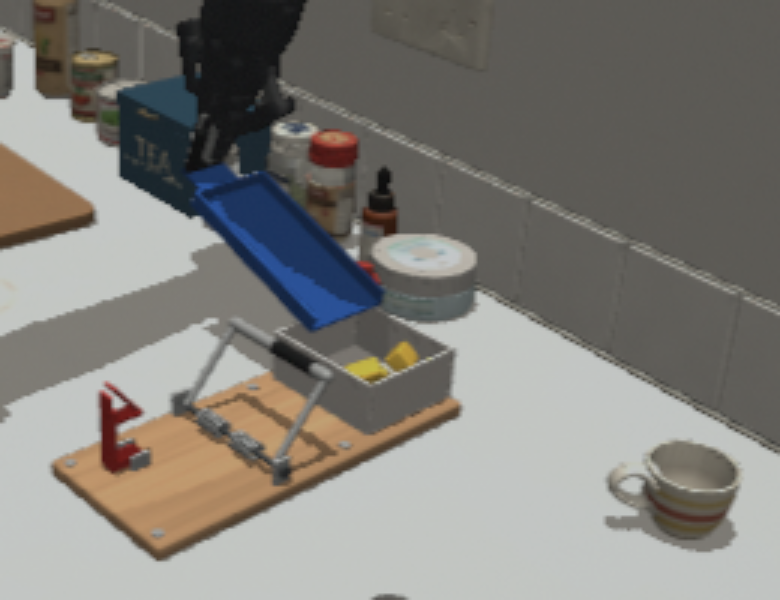

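View pics/p3.png

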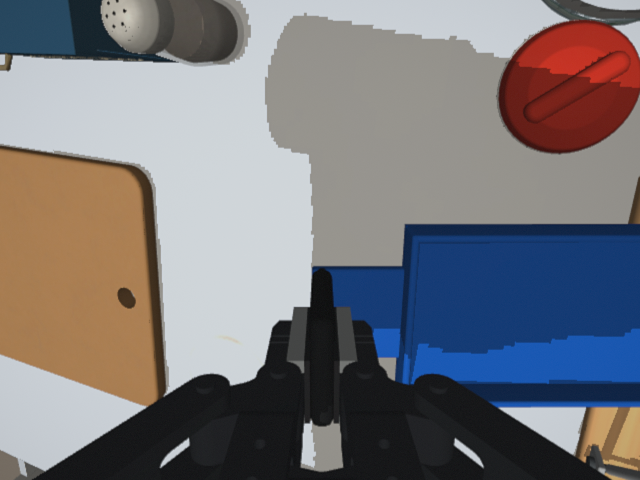

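View pics/p3_t.png

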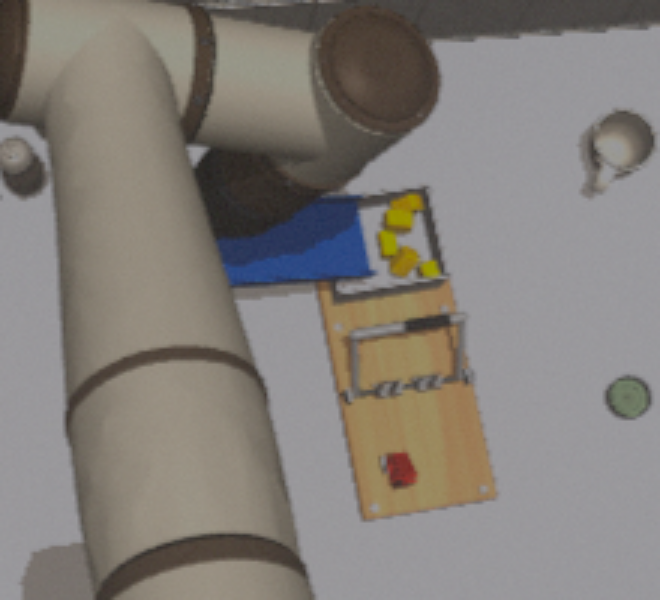

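```bash
python3 -m creep '[[[0,5,10],[-0.03,-0.002,0],-1],[[0,12,22],[-0.06,-0.005,0],-1],[[0,20,34],[-0.1,-0.008,0],-1],[[-4,30,44],[-0.14,-0.011,0],-1],[[-8,42,50],[-0.18,-0.015,0],-1],[[-14,58,52],[-0.22,-0.018,0],-1],[[-20,76,52],[-0.26,-0.021,0],-1],[[-28,96,52],[-0.3,-0.025,0],-1],[[-36,118,52],[-0.33,-0.027,0],-1],[[-44,142,52],[-0.348,-0.028,0],-1],[[-52,168,52],[-0.348,-0.028,0],-1],[[-60,194,52],[-0.348,-0.028,0],-1]]'; python3 -m creep '[[[-5,25,0],[0,0,0],-1],[[-10,50,0],[0,0,0],-1],[[-15,75,0],[0,0,0],-1],[[-20,100,0],[0,0,0],-1],[[-25,125,0],[0,0,0],-1],[[-30,150,0],[0,0,0],-1],[[-35,175,0],[0,0,0],-1],[[-38,200,0],[0,0,0],-1],[[-42,225,0],[0,0,0],-1],[[-45,242,-5],[0,0,0],-1],[[-45,252,-15],[0,0,0],-1],[[-45,255,-30],[0,0,0],-1]]'; python3 - <<'E'
from h import *
st=arm.read_state(); print(R.from_quat(st["ee_rot"]).as_matrix().round(3),st["joints"])
im,d,KM=shot("wrist","b0");C=cloud(d,KM);m=mask(im,"blue")
S=(m>0)&(C[...,2]>60);P=C[S]; A=np.c_[P[:,:2],np.ones(len(P))]; F=P[:,2]<np.percentile(P[:,2],60); print("plane",np.linalg.lstsq(A[F],P[F,2],rcond=None)[0])
E
```

```text
clock: 30.15
position: [543.8, 208.9, 193.6]
ee_rot: [-0.521, 0.479, -0.477, 0.522]
contact_force: [0.9, -0.2, -1.8]
gripper_width: 7.2
clock: 31.15
position: [499.7, 464.4, 163.6]
ee_rot: [-0.52, 0.478, -0.477, 0.523]
contact_force: [0.2, -0.3, -2.0]
gripper_width: 7.3
[[ 0.087  0.002  0.996]
 [-0.996  0.004  0.087]
 [-0.004 -1.     0.002]] [ 9.84814350e-01  5.27115050e-01  6.68480613e-02 -1.05826999e-03
 -1.10624345e+00  6.73543979e-01]
plane [-5.15836034e-04  2.94068383e-03  1.48916696e+02]
```

View pics/b0.png

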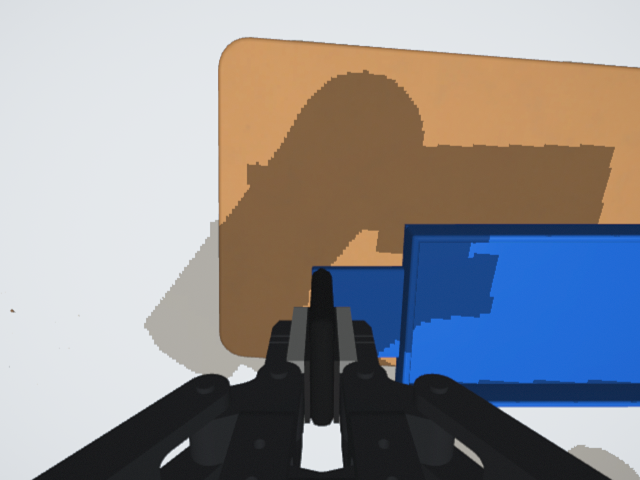

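```bash
python3 -m creep '[[[0,0,-15],[0,0,0],-1],[[0,0,-40],[0,0,0],-1],[[0,0,-70],[0,0,0],-1],[[0,0,-95],[0,0,0],-1],[[0,0,-112],[0,0,0],-1],[[0,0,-122],[0,0,0],-1],[[0,0,-126],[0,0,0],-1],[[0,0,-128],[0,0,0],-1],[[0,0,-130],[0,0,0],-1],[[0,0,-130],[0,0,0],-1]]'
```

```text
clock: 32.03
position: [500.3, 462.7, 34.7]
ee_rot: [-0.52, 0.479, -0.478, 0.522]
contact_force: [-0.0, -0.8, -1.4]
gripper_width: 7.0
```

```bash
python3 -m creep '[[[0,0,-1],[0,0,0],-1],[[0,0,-2],[0,0,0],-1],[[0,0,-2],[0,0,0],-1]]'
```

```text
clock: 32.28
position: [500.2, 462.8, 32.9]
ee_rot: [-0.52, 0.479, -0.478, 0.522]
contact_force: [0.3, -0.4, 0.5]
gripper_width: 7.0
```

```bash
python3 -m creep '[[[0,0,0],[0,0,0],-0.43],[[0,0,0],[0,0,0],-0.43],[[0,0,0],[0,0,0],-0.43],[[0,0,0],[0,0,0],-0.43],[[0,0,10],[0,0,0],-0.43],[[0,0,30],[0,0,0],-0.43],[[0,0,60],[0,0,0],-0.43],[[0,0,100],[0,0,0],-0.43],[[-10,-30,130],[0,0,0],-0.43],[[-25,-65,150],[0,0,0],-0.43],[[-40,-100,150],[0,0,0],-0.43],[[-40,-110,150],[0,0,0],-0.43]]'; python3 tray.py b1 16
```

```text
clock: 33.28
position: [457.1, 347.9, 184.3]
ee_rot: [-0.52, 0.479, -0.478, 0.521]
contact_force: [-1.2, -0.3, -0.7]
gripper_width: 24.2
rim 508.49359130859375 353.312255859375 154.01214599609375 73.05572509765625 -84.95281410217285 floor z [18.3797106  19.26021407 19.71531568] 33.3333
```

View pics/b1.png

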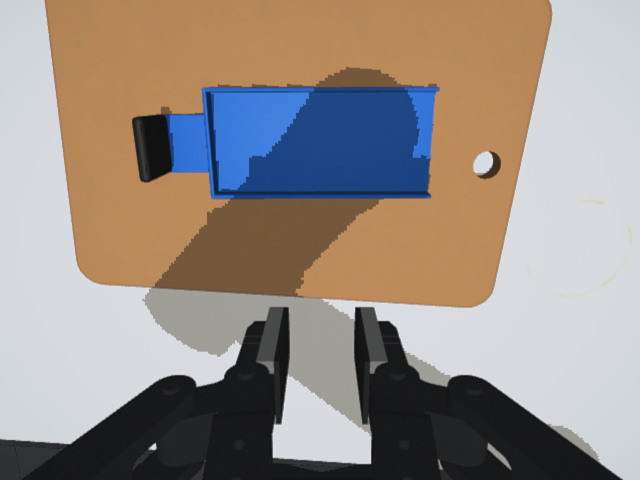

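```bash
python3 -m creep '[[[5,-20,20],[0,0,-0.08],-0.3],[[10,-55,35],[0,0,-0.2],-0.3],[[15,-93,40],[0,0,-0.32],-0.3],[[20,-132,40],[0,0,-0.44],-0.3],[[25,-171,40],[0,0,-0.56],-0.3],[[30,-210,40],[0,0,-0.68],-0.3],[[35,-249,40],[0,0,-0.8],-0.3],[[40,-288,40],[0,0,-0.92],-0.3],[[45,-327,40],[0,0,-1.04],-0.3],[[50,-366,40],[0,0,-1.16],-0.3],[[55,-405,40],[0,0,-1.28],-0.3],[[60,-444,40],[0,0,-1.4],-0.3]]'; python3 -m creep '[[[5,-40,0],[0,0,-0.1],-0.3],[[10,-75,0],[0,0,-0.167],-0.3],[[15,-105,0],[0,0,-0.167],-0.3],[[15,-112,0],[0,0,-0.167],-0.3],[[15,-112,0],[0,0,-0.167],-0.3],[[15,-112,0],[0,0,-0.167],-0.3]]'; cat > bow.py <<'E'
import sys
from h import *
im,d,KM=shot("wrist",sys.argv[1]); C=cloud(d,KM); Z=C[...,2]
st=arm.read_state(); M=R.from_quat(st["ee_rot"]).as_matrix(); print(st["clock"],st["position"].round(1),M[:,0].round(3),st["joints"].round(2),st["gripper_width"])
x=np.array([.9958,.0914]);y=np.array([-.0914,.9958]);o=np.array([488.5,-190.8])
X=(C[...,:2]-o)@x;Y=(C[...,:2]-o)@y
g=im.max(2)
S=(Z>55)&(Z<90)&(abs(Y)<60)&(X>0)&(X<75)&(g<60)
print("sleeve",S.sum(),[np.percentile(q[S],[5,50,95]).round(1) for q in(X,Y,Z,C[...,0],C[...,1])])
S=(Z>60)&(Z<90)&(abs(Y)<60)&(X>0)&(X<75)
print("bar",S.sum(),[np.percentile(q[S],[5,50,95]).round(1) for q in(X,Y,Z)])
S=(mask(im,"red")>0)&(Z>40)&(Z<90)&(abs(Y)<50)&(X<0)&(X>-110); print("catch",S.sum(),[np.percentile(q[S],[1,50,99]).round(1) for q in(X,Y,Z)] if S.any() else 0)
m=mask(im,"board"); P=C[(m>0)&(abs(Z-12)<3)&(C[...,1]<-60)&(C[...,1]>-300)][:,:2].astype(np.float32); print("base",cv2.minAreaRect(P))
S=(Z>49)&(Z<58)&(X>80)&(X<185)&(abs(Y)<60)
print("rim",cv2.minAreaRect(C[S][:,:2].astype(np.float32)))
E
python3 bow.py t2
```

```text
clock: 34.33
position: [520.4, -93.5, 222.2]
ee_rot: [0.087, -0.702, 0.702, -0.089]
contact_force: [0.5, 0.1, 0.1]
gripper_width: 30.2
clock: 34.83
position: [534.9, -203.7, 221.5]
ee_rot: [-0.031, 0.706, -0.706, 0.032]
contact_force: [0.3, 0.4, -0.1]
gripper_width: 29.7
34.8833 [ 534.8 -203.   221.6] [-0.996 -0.089 -0.002] [-0.08  0.3  -0.14 -0.   -1.13  0.17] 30.047141858271093
sleeve 803 [array([40.6, 45.4, 49.7]), array([-34.1, -17.1,   1.7]), array([78.4, 80.7, 82.2]), array([530.2, 535. , 540.2]), array([-220.5, -203.6, -185.1])]
bar 2283 [array([33.6, 44.2, 49.5]), array([-49.2,  -7. ,  47.2]), array([66.2, 80.1, 81.9])]
catch 904 [array([-87.9, -74.6, -60.8]), array([19.8, 24.2, 31.7]), array([53.2, 65.9, 81. ])]
base ((521.458984375, -188.21270751953125), (287.8382263183594, 122.6035385131836), 5.250279426574707)
rim ((619.7766723632812, -178.73716735839844), (90.5063247680664, 101.8211441040039), 5.171410083770752)
```

View pics/t2.png

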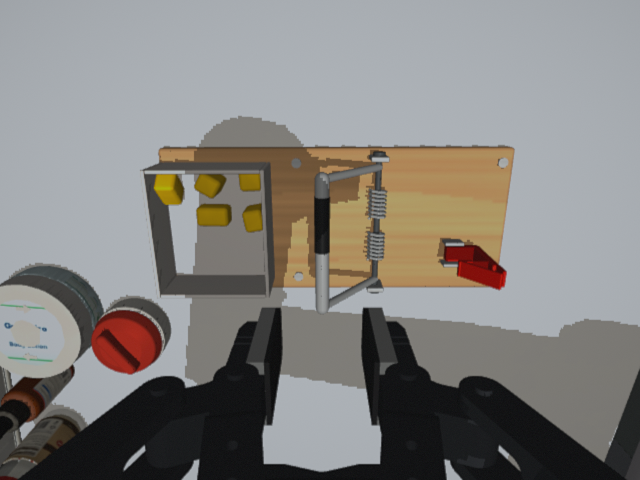

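```bash
python3 -m creep '[[[0,0,-25],[0,0,0],-0.3],[[0,0,-60],[0,0,0],-0.3],[[0,0,-95],[0,0,0],-0.3],[[0,0,-125],[0,0,0],-0.3],[[0,0,-145],[0,0,0],-0.3],[[0,0,-158],[0,0,0],-0.3],[[0,0,-163],[0,0,0],-0.3],[[0,0,-163],[0,0,0],-0.3]]'; python3 bow.py t3 | head -3
```

```text
clock: 35.55
position: [534.3, -202.3, 57.8]
ee_rot: [-0.032, 0.706, -0.706, 0.032]
contact_force: [0.1, -0.2, -0.2]
gripper_width: 29.7
35.6 [ 535.2 -202.7   59. ] [-0.996 -0.091 -0.002] [-0.08  0.48 -0.34  0.   -0.76  0.17] 29.994722735084814
sleeve 6361 [array([19. , 45.1, 70.5]), array([-32.5, -22.6,   0.7]), array([66.5, 80.4, 87.8]), array([509.5, 535. , 560.8]), array([-219.1, -207.4, -186. ])]
bar 11602 [array([20.9, 44.5, 68.4]), array([-49.5, -23.2,  20.5]), array([65.3, 80. , 87.2])]
```

View pics/t3.png

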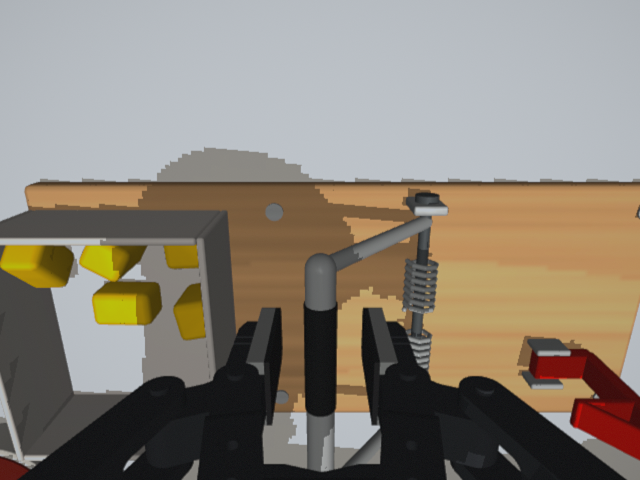

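Fingers straddle the black sleeve (x≈320 px). Close.

```bash
python3 -m creep '[[[0,0,0],[0,0,0],-1],[[0,0,0],[0,0,0],-1],[[0,0,0],[0,0,0],-1],[[0,0,0],[0,0,0],-1],[[0,0,0],[0,0,0],-1],[[0,0,0],[0,0,0],-1]]'; python3 bow.py t4|head -1
```

```text
clock: 36.1
position: [535.1, -203.6, 60.3]
ee_rot: [0.03, -0.706, 0.706, -0.033]
contact_force: [-3.1, 3.0, 5.7]
gripper_width: 7.8
36.15 [ 535.1 -203.6   60.3] [-0.996 -0.089 -0.004] [-0.08  0.47 -0.34 -0.   -0.76  0.17] 7.774639325924656
```

View pics/t4.png

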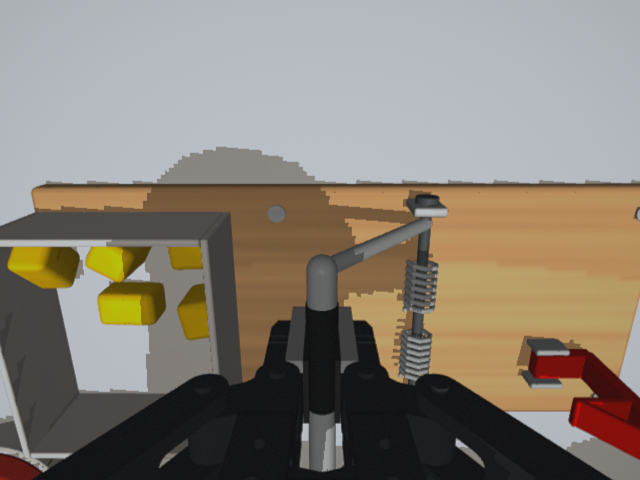

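```bash
python3 -m creep '[[[-2.5,0,2],[0,0,0],-1],[[-5,-0.5,3.7],[0,0,0],-1],[[-10,-1,7],[0,0,0],-1],[[-15.5,-1.5,10],[0,0,0],-1],[[-21,-2,12],[0,0,0],-1],[[-27,-2.5,14],[0,0,0],-1],[[-27,-2.5,14],[0,0,0],-1]]'; python3 bow.py t5|head -1
```

```text
clock: 36.73
position: [512.0, -205.9, 75.0]
ee_rot: [0.027, -0.706, 0.707, -0.037]
contact_force: [6.0, 4.7, 1.7]
gripper_width: 7.6
36.7833 [ 512.1 -205.9   74.9] [-0.996 -0.09  -0.013] [-0.09  0.42 -0.38 -0.   -0.76  0.18] 7.436800328239491
```

View pics/t5.png

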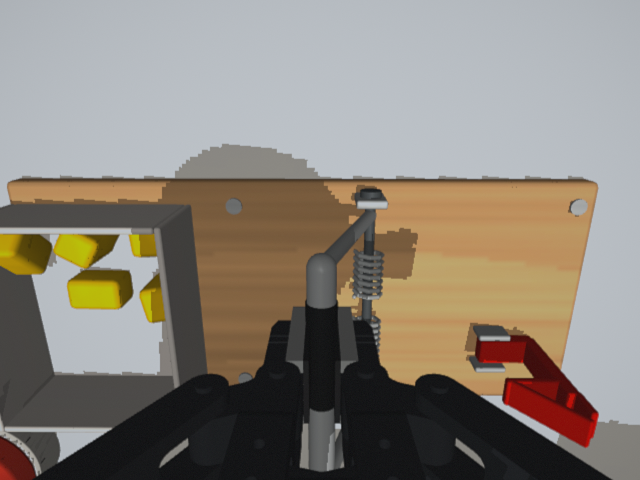

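```bash
python3 -m creep '[[[-6,-0.5,1.5],[0,0,0],-1],[[-12,-1,2],[0,0,0],-1],[[-18,-1.5,2.5],[0,0,0],-1],[[-24,-2,2],[0,0,0],-1],[[-30,-3,1.5],[0,0,0],-1],[[-36,-3.5,0],[0,0,0],-1],[[-42,-4,-2],[0,0,0],-1],[[-47.5,-4.5,-4],[0,0,0],-1],[[-53,-5,-7],[0,0,0],-1],[[-58,-5.5,-10],[0,0,0],-1],[[-58,-5.5,-10],[0,0,0],-1]]'; python3 bow.py t6|head -1
```

```text
clock: 37.7
position: [454.5, -211.8, 66.8]
ee_rot: [0.027, -0.705, 0.707, -0.037]
contact_force: [0.5, 8.5, 17.3]
gripper_width: 7.4
37.75 [ 454.8 -211.8   67. ] [-0.996 -0.09  -0.014] [-0.11  0.36 -0.51  0.   -0.68  0.2 ] 7.491949556198026Traceback (most recent call last):
  File "bow.py", line 9, in <module>
    print("sleeve",S.sum(),[np.percentile(q[S],[5,50,95]).round(1) for q in(X,Y,Z,C[...,0],C[...,1])])
                            ~~~~~~~~~~~~~^^^^^^^^^^^^^^^^
    return _quantile_unchecked(
        a, q, axis, out, overwrite_input, method, keepdims, weights)
    return _ureduce(a,
                    func=_quantile_ureduce_func,
    ...<5 lines>...
                    overwrite_input=overwrite_input,
                    method=method)
    r = func(a, **kwargs)
    result = _quantile(arr,
                       quantiles=q,
    ...<2 lines>...
                       out=out,
                       weights=wgt)
    slices_having_nans = np.isnan(arr[-1, ...])
                                  ~~~^^^^^^^^^
IndexError: index -1 is out of bounds for axis 0 with size 0
```

View pics/t6.png

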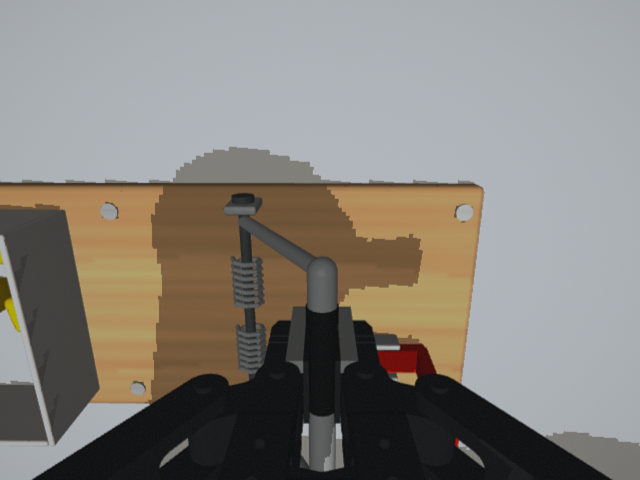

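```bash
sed -i '/^print("sleeve/d;/^print("bar/d' bow.py; python3 -m creep '[[[-2.5,0.5,-1],[0,0,0],-1],[[-5.5,0.5,-2.5],[0,0,0],-1],[[-8,0.5,-4],[0,0,0],-1],[[-10.5,0.5,-6],[0,0,0],-1],[[-14.5,0,-10],[0,0,0],-1],[[-18,0,-15],[0,0,0],-1],[[-18,0,-15],[0,0,0],-1]]'; python3 bow.py t7
```

```text
clock: 38.33
position: [437.4, -213.1, 50.8]
ee_rot: [0.027, -0.705, 0.708, -0.037]
contact_force: [4.5, 0.9, 10.8]
gripper_width: 7.8
38.3833 [ 437.6 -213.1   51.1] [-0.996 -0.09  -0.015] [-0.12  0.37 -0.56  0.   -0.62  0.21] 7.7316814729857635
catch 9 [array([-60.8, -60.7, -60.7]), array([27.4, 29.5, 31.4]), array([54.1, 55.1, 56.1])]
base ((480.9234619140625, -191.8326416015625), (206.42808532714844, 122.75015258789062), 5.229149341583252)
rim ((569.36865234375, -134.68312072753906), (0.0, 0.0), 0.0)
```

View pics/t7.png

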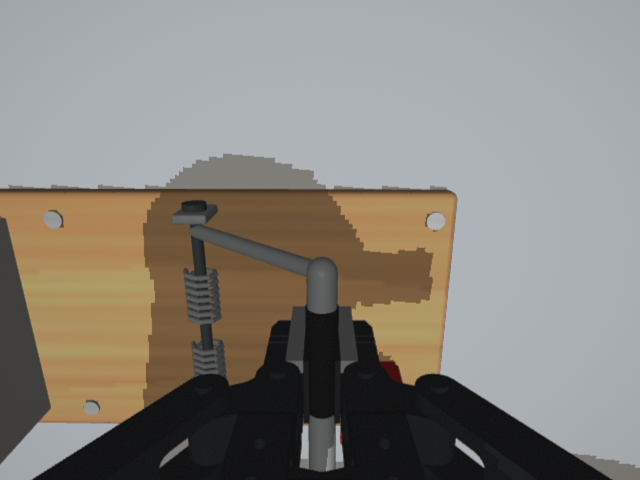

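```bash
cat > val.py <<'E'
from h import *
st=arm.read_state(); p=st["position"]; X=(p[0]-488.5)*.9958+(p[1]+190.8)*.0914; Z=p[2]+15.3-22
print("X",round(X,1),"Z",round(Z,1),"r",round(np.hypot(X,Z),1),"val",round(np.arctan2(Z,X)-np.radians(50),3),st["contact_force"].round(1),st["gripper_width"])
E
python3 -m creep '[[[-2.5,0,-2],[0,0,0],-1],[[-4.5,-0.5,-4.5],[0,0,0],-1],[[-6.5,-0.5,-7],[0,0,0],-1],[[-8,-0.5,-9.5],[0,0,0],-1],[[-9.5,-1,-12.5],[0,0,0],-1],[[-11,-1,-15],[0,0,0],-1],[[-12,-1,-18],[0,0,0],-1],[[-13,-1,-21],[0,0,0],-1],[[-13,-1,-21],[0,0,0],-1]]'; python3 val.py
```

```text
clock: 39.13
position: [426.6, -215.8, 30.3]
ee_rot: [0.025, -0.704, 0.709, -0.039]
contact_force: [6.2, -10.8, 7.3]
gripper_width: 8.0
X -63.9 Z 23.6 r 68.1 val 1.916 [  6.2 -10.8   7.3] 7.9601419773955815
```

```bash
python3 bow.py t8; python3 - <<'E'
from h import *
im,d,KM=shot("scene"); cv2.imwrite("pics/t8_s.png",cv2.resize(im[220:350,240:440,::-1],None,fx=4,fy=4,interpolation=2))
E
```

```text
39.1833 [ 426.7 -215.8   30.3] [-0.996 -0.091 -0.019] [-0.13  0.39 -0.61  0.01 -0.55  0.21] 7.64402768678974
catch 65 [array([-71.8, -70.1, -69. ]), array([-8.6, 20.4, 22. ]), array([52.7, 54.6, 67.7])]
base ((478.68231201171875, -192.08792114257812), (201.97384643554688, 123.7000732421875), 4.994977951049805)
rim ((0.0, 0.0), (0.0, 0.0), 0.0)
```

View pics/t8.png

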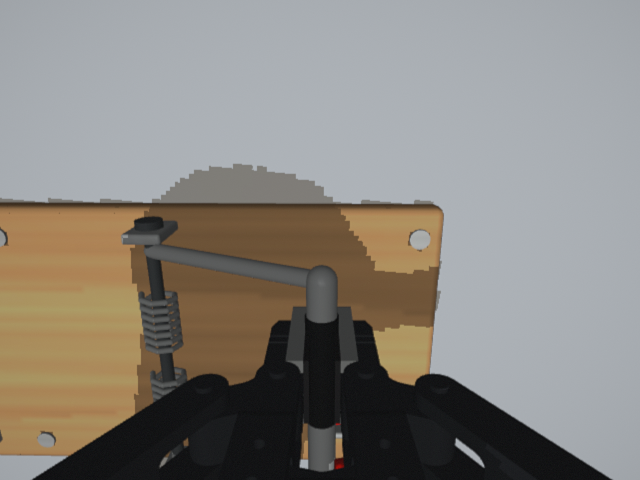

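View pics/t8_s.png

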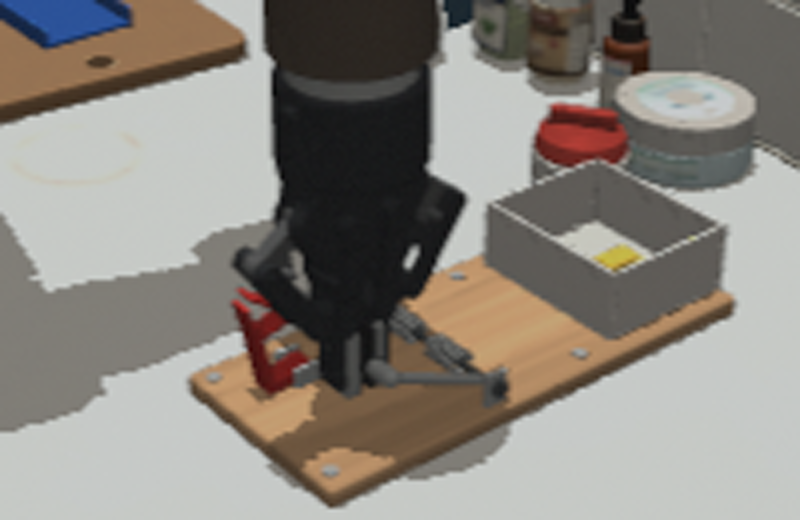

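```bash
python3 -m creep '[[[0,-1,-1],[0,0,0],-1],[[-0.5,-2,-3],[0,0,0],-1],[[-1,-2,-4],[0,0,0],-1],[[-1,-2,-4],[0,0,0],-1]]'; python3 val.py;python3 - <<'E'
from h import *
im,d,KM=shot("scene"); cv2.imwrite("pics/t9_s.png",cv2.resize(im[260:340,280:380,::-1],None,fx=7,fy=7,interpolation=2))
im,d,KM=shot("wrist","t9")
E
```

```text
clock: 39.57
position: [425.2, -216.4, 26.4]
ee_rot: [0.025, -0.705, 0.708, -0.038]
contact_force: [5.3, -1.3, 12.0]
gripper_width: 7.7
X -65.4 Z 19.7 r 68.2 val 1.977 [ 5.3 -1.3 12. ] 7.728940349889764
```

View pics/t9_s.png

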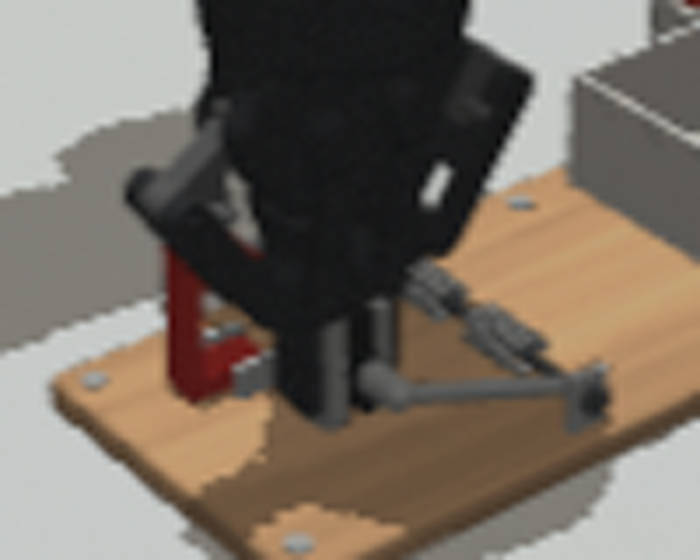

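```bash
python3 -m creep '[[[0,0,1],[0,0,0],-1],[[0,0,2],[0,0,0],-1],[[0,0,3],[0,0,0],-1],[[0.5,0,4],[0,0,0],-1],[[0.5,0,4],[0,0,0],-1]]'; python3 val.py; python3 -m creep '[[[0,0,1],[0,0,0],-1],[[0.5,0,2],[0,0,0],-1],[[0.5,0,3],[0,0,0],-1],[[0.5,0,3],[0,0,0],-1]]'; python3 val.py
```

```text
clock: 40.08
position: [425.2, -216.7, 28.1]
ee_rot: [0.027, -0.705, 0.708, -0.038]
contact_force: [9.8, -7.9, -10.5]
gripper_width: 7.4
X -65.4 Z 21.4 r 68.8 val 1.953 [  9.8  -7.9 -10.5] 7.358826301313036
clock: 40.42
position: [425.2, -216.5, 28.7]
ee_rot: [0.027, -0.705, 0.708, -0.037]
contact_force: [14.4, -11.1, -28.4]
gripper_width: 7.6
X -65.4 Z 22.0 r 69.0 val 1.944 [ 14.4 -11.1 -28.4] 7.617591229252839
```

```bash
python3 -m creep '[[[0.5,-0.5,-1.5],[0,0,0],-1],[[1,-1,-3],[0,0,0],-1],[[1.5,-1.5,-4.5],[0,0,0],-1],[[1.5,-1.5,-4.5],[0,0,0],-1]]'; python3 val.py;python3 - <<'E'
from h import *
im,d,KM=shot("scene"); cv2.imwrite("pics/t10_s.png",cv2.resize(im[260:340,280:380,::-1],None,fx=7,fy=7,interpolation=2))
im,d,KM=shot("wrist","t10")
E
```

```text
clock: 40.75
position: [424.9, -217.1, 26.9]
ee_rot: [0.029, -0.705, 0.707, -0.036]
contact_force: [5.4, 0.9, 4.9]
gripper_width: 7.1
X -65.8 Z 20.2 r 68.8 val 1.971 [5.4 0.9 4.9] 7.13695861946559
```

View pics/t10_s.png

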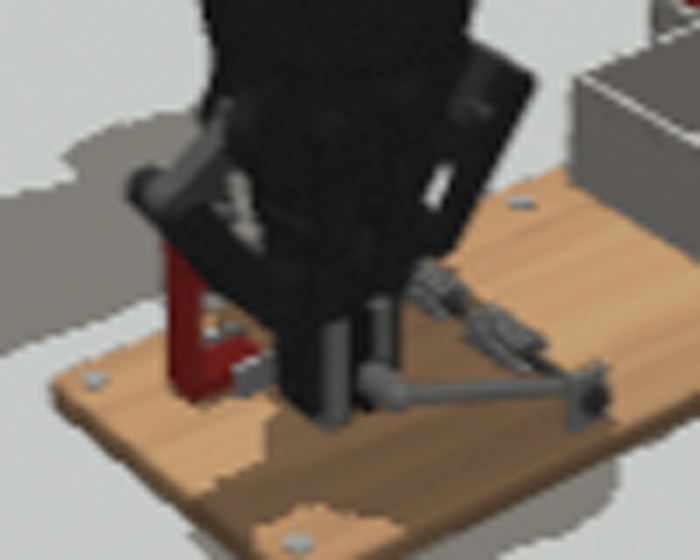

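View pics/t10.png

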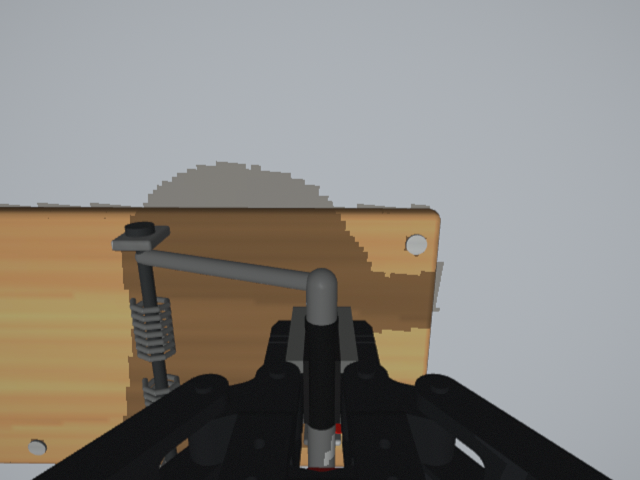

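```bash
python3 -m creep '[[[0,0,0.5],[0,0,0],-1],[[0,0,1],[0,0,0],-1],[[0,0,1],[0,0,0],-1]]'; python3 val.py; python3 -m creep '[[[0,0,0],[0,0,0],-0.72],[[0,0,0],[0,0,0],-0.68],[[0,0,0],[0,0,0],-0.64],[[0,0,0],[0,0,0],-0.62],[[0,0,0],[0,0,0],-0.62]]'; python3 val.py
```

```text
clock: 41.1
position: [425.1, -217.0, 27.8]
ee_rot: [0.028, -0.705, 0.707, -0.037]
contact_force: [6.7, -0.6, -2.0]
gripper_width: 7.2
X -65.5 Z 21.1 r 68.8 val 1.958 [ 6.7 -0.6 -2. ] 7.234910659895079
clock: 41.52
position: [421.8, -216.7, 27.0]
ee_rot: [0.03, -0.706, 0.707, -0.034]
contact_force: [5.0, -0.8, 3.1]
gripper_width: 16.5
X -68.8 Z 20.3 r 71.7 val 1.983 [ 5.  -0.8  3.1] 16.457239000381577
```

```bash
python3 - <<'E'
from h import *
im,d,KM=shot("wrist","t11")
im,d,KM=shot("scene"); cv2.imwrite("pics/t11_s.png",cv2.resize(im[260:340,280:380,::-1],None,fx=7,fy=7,interpolation=2))
E
```

```text
(no output)
```

View pics/t11.png

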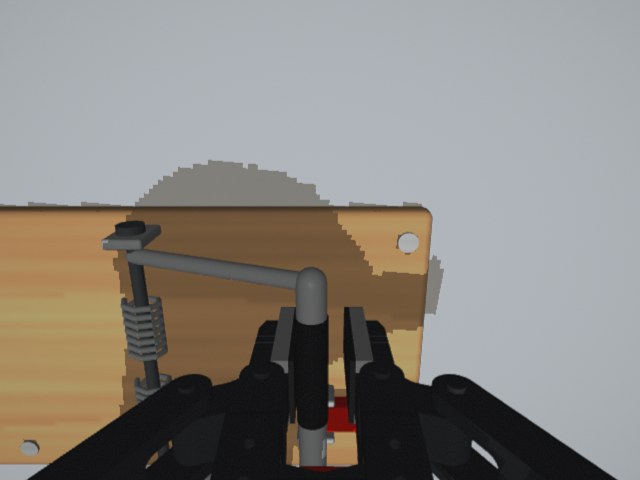

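View pics/t11_s.png

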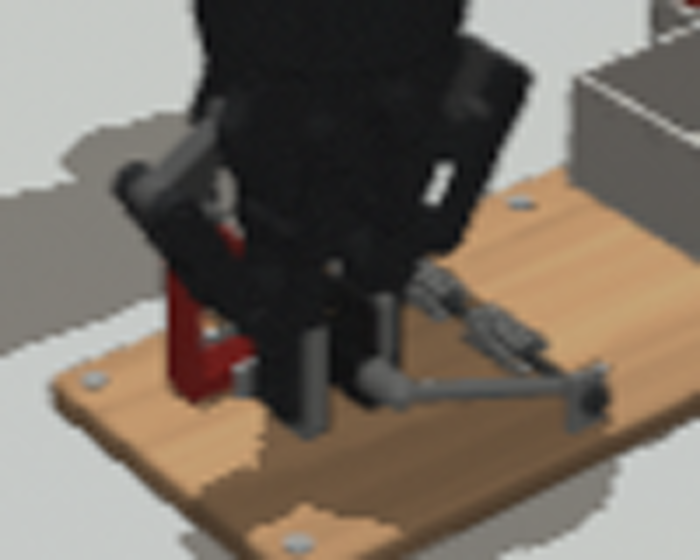

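```bash
python3 -m creep '[[[1,0,0],[0,0,0],-0.6],[[2,0,0],[0,0,0],-0.58],[[3,-1,0],[0,0,0],-0.55],[[3,-3,0],[0,0,0],-0.52],[[3,-5,0],[0,0,0],-0.5],[[3,-5,0],[0,0,0],-0.5]]'; python3 val.py;python3 - <<'E'
from h import *
im,d,KM=shot("wrist","t12")
E
```

```text
clock: 42.12
position: [421.9, -221.4, 25.6]
ee_rot: [-0.031, 0.707, -0.706, 0.031]
contact_force: [-0.2, -0.9, -0.1]
gripper_width: 21.7
X -69.1 Z 18.9 r 71.6 val 2.002 [-0.2 -0.9 -0.1] 21.705322246076985
```

View pics/t12.png

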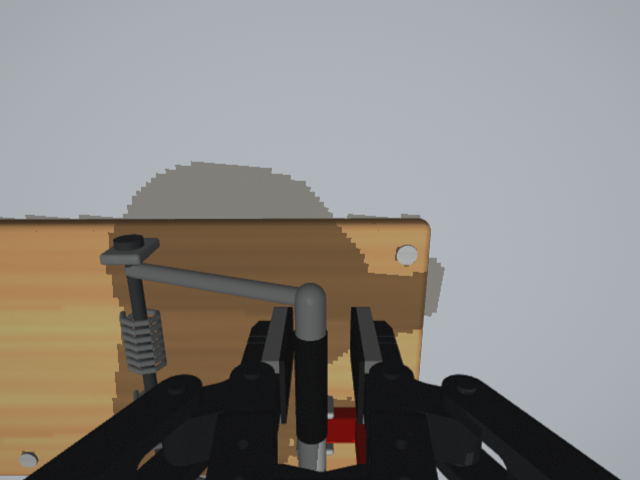

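```bash
python3 -m creep '[[[1.5,0,0],[0,0,0],-0.5],[[3,0,0],[0,0,0],-0.5],[[3,0,0],[0,0,0],-0.5],[[3,0,4],[0,0,0],-0.5],[[3,0,10],[0,0,0],-0.5],[[3,0,18],[0,0,0],-0.5],[[3,0,30],[0,0,0],-0.5],[[3,0,50],[0,0,0],-0.5],[[3,0,80],[0,0,0],-0.5],[[3,-10,115],[0,0,0],-0.5],[[3,-25,150],[0,0,0],-0.5],[[3,-30,170],[0,0,0],-0.5]]'; python3 bow.py t13;python3 - <<'E'
from h import *
im,d,KM=shot("scene","s9");cv2.imwrite("pics/t13_s.png",cv2.resize(im[220:350,240:440,::-1],None,fx=4,fy=4,interpolation=2))
im,d,KM=shot("top","top9")
E
```

```text
clock: 43.17
position: [427.7, -252.8, 201.6]
ee_rot: [0.028, -0.705, 0.708, -0.035]
contact_force: [0.9, 0.9, 0.1]
gripper_width: 21.0
43.2167 [ 429.5 -253.8  204.5] [-0.996 -0.089 -0.014] [-0.21  0.19 -0.35  0.   -1.02  0.29] 21.31293130962538
catch 776 [array([-85.3, -75.5, -60.7]), array([19.7, 24.2, 31.5]), array([54. , 63.4, 80.8])]
base ((521.6256103515625, -188.05673217773438), (288.1141662597656, 122.56410217285156), 5.244786739349365)
rim ((619.4611206054688, -178.4947967529297), (91.37104034423828, 103.02181243896484), 5.016313552856445)
```

View pics/t13.png

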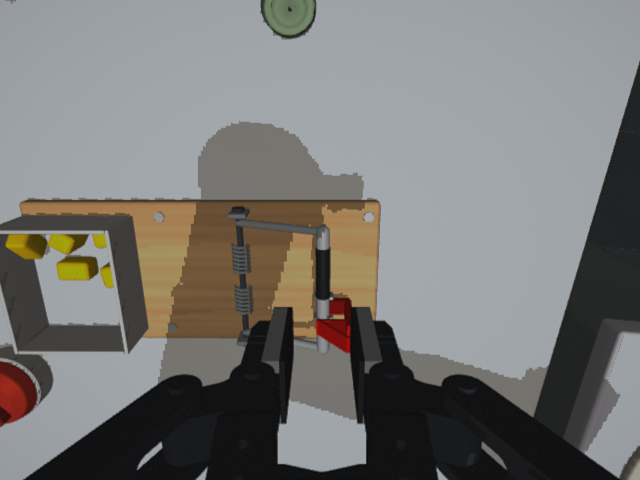

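View pics/t13_s.png

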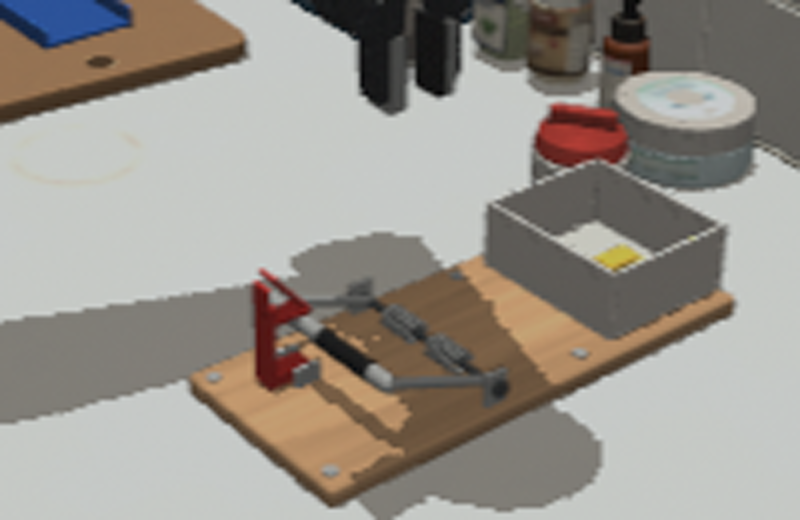

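View pics/top9.png

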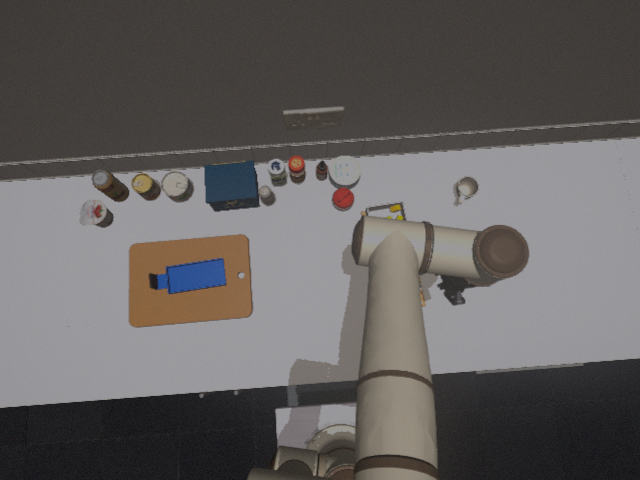

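```bash
python3 -m creep '[[[0,0,0],[0,0,0],-0.5],[[0,0,0],[0,0,0],-0.5],[[0,0,0],[0,0,0],-0.5],[[0,0,0],[0,0,0],-0.5]]'; python3 - <<'E'
from h import *
im,d,KM=shot("wrist","f1"); print(len(blobs(mask(im,"yellow"),60)))
print(arm.job_done())
E
```

```text
clock: 43.65
position: [425.8, -250.9, 195.2]
ee_rot: [-0.032, 0.707, -0.706, 0.031]
contact_force: [-0.2, 0.5, 0.9]
gripper_width: 21.4
5
the job is handed in; nothing more can be done
None
```

View pics/f1.png

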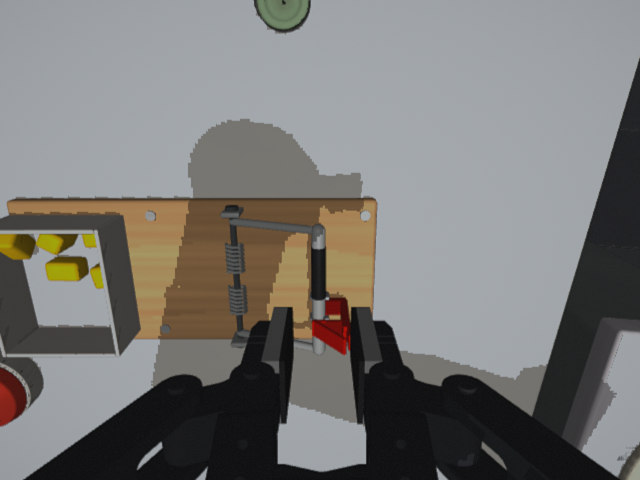

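The trap is baited and set, and I handed the job in at about 44 s. I picked the five cheese chunks off the board one by one into the tray, tipped them into the bait box and laid the tray flat on the board. Then I drew the bow over and hooked it under the red catch.

**Last checks:**
- The final wrist picture shows all five chunks in the box, and the bow hanging under the catch's nose with the gripper clear.
- Before I let go, easing the bow forward met about 28 N of hold from the catch. It stayed put when the jaws opened.
- The tray measured level on the board and empty.
- The mill and mug look unmoved in the last top view. The arm hid the candle there, but it shows undisturbed in the wrist view.

**Disagreements:**
- My estimate of the hooked bow angle from the tool position was 1.94–1.96 rad, against the stated 1.91. I put this down to small errors in the grip and calibration.
- While the bar was passing the catch, and again when I eased it forward onto the hook, sideways force reached about 11 N. It disappeared once I shifted the tool to −y, and I did not identify the cause.

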